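# Read the thumb latches round and punch the batch card

### The job

Read in the thumb latches that stand on the turntable, one after another: the black one first, then the brass, then the nickel, passing over any that is missing. Hold each up to the reader and turn it so that its red, then its white, then its blue spot faces the lens squarely at the reader's focus, keeping each there for a second and never bumping the reader, and then stand the latch upright on its foot in the green tray. When all are in the tray, press the punch's treadle down to its stop, hold it a moment and let it spring back up; leave the other things on the bench alone.

Things in the scene. Friction and masses are not known exactly. Their poses are not given: they have to be found in the camera images.
- latch_black: thumb latch case of blackened iron (near black), 40 (x) x 44 (y) x 80 mm tall incl. its foot plate 60 x 60 x 8 mm, 0.3 kg; may be absent. Starts upright, any yaw, on turntable (310 mm iron disc, fixed, flat top at 28 mm). Origin: centre of underside, z to its top. 12 x 16 x 10 mm bolt on top; thumb piece on the back (+x), 36 mm up. Spots (20 mm) on +y red, -x white, -y blue
- latch_black_red (a point): centre of the red spot, on the surface of the black latch's +y side, outward is the latch's +y; 26 mm above its underside
- latch_black_white (a point): centre of the white spot, on the surface of the black latch's front side, outward is the latch's -x; 26 mm above its underside
- latch_black_blue (a point): centre of the blue spot, on the surface of the black latch's -y side, outward is the latch's -y; 26 mm above its underside
- latch_brass: thumb latch case of brass (yellow metal), 40 (x) x 44 (y) x 80 mm tall incl. its foot plate 60 x 60 x 8 mm, 0.3 kg; may be absent. Starts upright, any yaw, on turntable (310 mm iron disc, fixed, flat top at 28 mm). Origin: centre of underside, z to its top. 12 x 16 x 10 mm bolt on top; thumb piece on the back (+x), 36 mm up. Spots (20 mm) on +y red, -x white, -y blue
- latch_brass_red (a point): centre of the red spot, on the surface of the brass latch's +y side, outward is the latch's +y; 26 mm above its underside
- latch_brass_white (a point): centre of the white spot, on the surface of the brass latch's front side, outward is the latch's -x; 26 mm above its underside
- latch_brass_blue (a point): centre of the blue spot, on the surface of the brass latch's -y side, outward is the latch's -y; 26 mm above its underside
- latch_nickel: thumb latch case of nickel plated (silver grey), 40 (x) x 44 (y) x 80 mm tall incl. its foot plate 60 x 60 x 8 mm, 0.3 kg; may be absent. Starts upright, any yaw, on turntable (310 mm iron disc, fixed, flat top at 28 mm). Origin: centre of underside, z to its top. 12 x 16 x 10 mm bolt on top; thumb piece on the back (+x), 36 mm up. Spots (20 mm) on +y red, -x white, -y blue
- latch_nickel_red (a point): centre of the red spot, on the surface of the nickel latch's +y side, outward is the latch's +y; 26 mm above its underside
- latch_nickel_white (a point): centre of the white spot, on the surface of the nickel latch's front side, outward is the latch's -x; 26 mm above its underside
- latch_nickel_blue (a point): centre of the blue spot, on the surface of the nickel latch's -y side, outward is the latch's -y; 26 mm above its underside
- reader: optical reader bolted to the bench: grey box 60 x 60 mm on a 90 x 80 mm foot, 74 mm tall, with a black round lens barrel (38 mm across) on its front (-x) face; origin under its centre on the bench; the lens, its glass 36 mm in front of the origin and 50 mm above the bench, looks along the reader's -x, level
- reader_focus (a point): the reader's focus: the point straight in front of the lens, 40 mm from its glass, 50 mm above the bench; a spot is read when it is held at this point with its side facing the lens
- tray: green open tray fixed to the bench, outside 160 (x) x 270 (y) x 22 mm tall, walls and floor 5 mm thick; origin at the centre of its underside on the bench; room for three latches along y, 75 mm apart
- treadle (a joint): angle of the card punch's treadle (blue base 130 x 70 mm, cheeks 55 mm high): a steel spring plate 100 x 50 mm hinged 46 mm above the bench at the base's far end and reaching level toward the robot: 0 = up at rest, 0.30 rad = down on its stop; it grows as the plate is pressed down, the spring pushes back with about 4 N at the top and 11 N at the stop (at the pad) and brings it back up when let go
- treadle_pad (a point): middle of the black rubber pad (40 x 44 mm) on the treadle's free end, at its upper surface, 80 mm from the hinge, 52 mm above the bench at rest; it sinks about 24 mm to the stop
- knob: loose nickel cabinet knob, 32 mm across and 32 mm tall; a bystander, to be left where it is; origin under its centre
- catch: loose chrome spring catch, 50 x 20 x 18 mm; a bystander, to be left where it is; origin under its centre
- offcut: loose pine door stile offcut, 100 x 45 x 34 mm; a bystander, to be left where it is; origin under its centre
- driver: screwdriver lying on the bench, loose, about 200 mm long; a bystander, to be left where it is; origin under its centre
- oil: small oil bottle, 44 mm across, 100 mm tall; a bystander, to be left where it is; origin under its centre
- screws: amber jar of screws, 60 mm across, 60 mm tall; a bystander, to be left where it is; origin under its centre
- strike: loose brass strike plate, 70 x 28 mm, 14 mm high; a bystander, to be left where it is; origin under its centre
Not all that is in view belongs to the job. What is shaped like the latch_nickel but pink is not meant.

How it is judged:
On the way, in this order (a step that is already met when the one before it is completed fails the run):
1. the black latch's red spot is held at the reader's focus, facing the lens (distance between latch_black_red and reader_focus below 0.015 m and angle between the y axis of latch_black and the x axis of reader, either way round below 0.26 rad), for 0.3 s.
2. the black latch's white spot is held at the reader's focus, facing the lens (distance between latch_black_white and reader_focus below 0.015 m and angle between the x axis of latch_black and the x axis of reader, either way round below 0.26 rad), for 0.3 s.
3. the black latch's blue spot is held at the reader's focus, facing the lens (distance between latch_black_blue and reader_focus below 0.015 m and angle between the y axis of latch_black and the x axis of reader, either way round below 0.26 rad), for 0.3 s.
4. the brass latch's red spot is held at the reader's focus, facing the lens (distance between latch_brass_red and reader_focus below 0.015 m and angle between the y axis of latch_brass and the x axis of reader, either way round below 0.26 rad), for 0.3 s.
5. the brass latch's white spot is held at the reader's focus, facing the lens (distance between latch_brass_white and reader_focus below 0.015 m and angle between the x axis of latch_brass and the x axis of reader, either way round below 0.26 rad), for 0.3 s.
6. the brass latch's blue spot is held at the reader's focus, facing the lens (distance between latch_brass_blue and reader_focus below 0.015 m and angle between the y axis of latch_brass and the x axis of reader, either way round below 0.26 rad), for 0.3 s.
7. the nickel latch's red spot is held at the reader's focus, facing the lens (distance between latch_nickel_red and reader_focus below 0.015 m and angle between the y axis of latch_nickel and the x axis of reader, either way round below 0.26 rad), for 0.3 s.
8. the nickel latch's white spot is held at the reader's focus, facing the lens (distance between latch_nickel_white and reader_focus below 0.015 m and angle between the x axis of latch_nickel and the x axis of reader, either way round below 0.26 rad), for 0.3 s.
9. the nickel latch's blue spot is held at the reader's focus, facing the lens (distance between latch_nickel_blue and reader_focus below 0.015 m and angle between the y axis of latch_nickel and the x axis of reader, either way round below 0.26 rad), for 0.3 s.
10. with every latch standing in the tray, the treadle is pressed down to its stop (value of joint treadle above 0.27 rad and x of latch_black in the frame of tray between -0.06 and 0.06 m and y of latch_black in the frame of tray between -0.115 and 0.115 m and z of each of latch_black, latch_brass, latch_nickel in the frame of tray below 0.012 m and angle between each of latch_black, latch_brass, latch_nickel's own z axis and vertical below 0.2 rad and x of latch_brass in the frame of tray between -0.06 and 0.06 m and y of latch_brass in the frame of tray between -0.115 and 0.115 m and x of latch_nickel in the frame of tray between -0.06 and 0.06 m and y of latch_nickel in the frame of tray between -0.115 and 0.115 m), for 0.2 s.
At the end, for the whole second after the job is handed in: Every latch that is present stands upright (within 0.2 rad) and at rest on the tray's floor, its centre within 60 mm (tray x) and 115 mm (tray y) of the tray's middle, and the treadle is back up (below 0.06 rad) (x of latch_black in the frame of tray between -0.06 and 0.06 m and y of latch_black in the frame of tray between -0.115 and 0.115 m and z of each of latch_black, latch_brass, latch_nickel in the frame of tray below 0.012 m and angle between each of latch_black, latch_brass, latch_nickel's own z axis and vertical below 0.2 rad and x of latch_brass in the frame of tray between -0.06 and 0.06 m and y of latch_brass in the frame of tray between -0.115 and 0.115 m and x of latch_nickel in the frame of tray between -0.06 and 0.06 m and y of latch_nickel in the frame of tray between -0.115 and 0.115 m and linear speed of each of latch_black, latch_brass, latch_nickel below 0.02 m/s and value of joint treadle below 0.06 rad); the robot touches nothing.
It fails at once if the reader is bumped (over 3 N) (contact force between reader and anything else above 3 N).
It fails at once if a bystander is shifted by more than 30 mm (distance of any of knob, catch, offcut, driver, oil, screws, strike from where it was at the start of the episode above 0.03 m).
Of latch_black, latch_brass, latch_nickel only 2 to 3 are there at a start; the rules pass over those that are not, and their reading is None.
At some moment in a run one of latch_black, latch_brass, latch_nickel may be knocked a few centimetres aside while the robot is not near it.
It also fails if it takes over 210 s, if anything falls off the work surface, if the arm or the gripper's body presses on something with over 40 N, if the wrist force passes 120 N, or if a joint passes its speed limit or range.

### The arm

A 7-joint arm with a two-finger parallel gripper is mounted at the origin on the work surface. World frame = base frame: x ahead of the robot, y to its left, z up, the work surface at z = 0. Lengths are in m, angles in rad, forces in N, time in s.
With the tool pointing down it reaches from about 0.4 to 0.85 m from the base axis. Payload 6.9 kg.
Tool frame: the origin (TCP) lies on the centre line of the jaws, within the pads' length; the fingertips stand 22 mm ahead of it and the grasp point (between the pads) lies 3 mm ahead of it; z points along the fingers, y is the line along which they close (so a half turn about z gives the same grasp; the last joint's range is limited). The gripper opens to 85 mm and grips with 20 to 120 N. Pads are 22 mm wide; open, the fingers measure 114 mm over their backs; the gripper's body (76 mm by 85 mm) begins 54 mm behind the grasp point. The pads swing forward as they close: fully open they stand 13 mm farther back than shut.
Start: joints at [1.452, 0.507, -0.238, 1.5, 0.126, 1.149, -0.155], TCP at [0.139, -0.609, 0.253] pointing down, gripper open.
Joint ranges: [-3.08, 3.08], [-0.24, 2.05], [-1.43, 1.35], [0, 2.5], [-1.52, 4.66], [0.17, 1.96], [-2.89, 2.89]. Speed limits (rad/s): [2.39, 2.39, 3.14, 3.14, 3.14, 3.14, 3.14].

### API

Orientations are given as [roll, pitch, yaw] about the fixed x, y, z axes, in that order (R = Rz(yaw) Ry(pitch) Rx(roll)).
In Python, from rig import observe, eyes, bot, spotter gives the robot as it stands.
- The arm moves only by the tool servo_tool, never from a script. Its argument "deltas" is a list of rows, each a list of 7 numbers: the shift along the tool's x, y, z in mm, then the turn, a rotation vector about the tool's x, y, z in rad, then the finger opening in mm, from 0 to 85.4. In form: [[x, y, z, ax, ay, az, jaw], ...]. A call has 1 to 10 rows; each row shifts and turns the commanded pose from where the row before left it, along the tool's axes as they then stand; what a row does not reach is not made up. A row lasts 1/12 s, in which the tool goes at most 41.7 mm and 7.16 degrees, less where a joint would pass 70% of its speed; a pose out of reach is approached as far as the arm can. A call is refused whole if a number of a shift passes 41.7 or a number of a turn 0.125, either way. A call with a gripper value outside its range is refused whole. The fingers move at their own pace and stop on an object; "newtons" is the grip in N (left out, the last holds). Time passes only in rows, so rows that do not move let the fingers close. It gives the time, the measured TCP pose, the force, the opening and the grip force at its end, in the units of the state.
- observe(): the state, without advancing time (a new reading comes with each control period).
- eyes.grab_frame(name): name is "scene" or "top" or "wrist"; returns a dict with "color" (400x640x3 uint8, red, green, blue), "intrinsics" (3x3 intrinsics, pixels), "view" (4x4, takes a point from world to camera coordinates); the wrist camera has in their place "tool_from_camera" (4x4, takes a point from camera to tool coordinates, whose origin is the TCP and whose axes are the flange's). Camera axes: x right, y down, z forward; pixel columns grow to the right and rows downward; lengths in m; the calibration is good to about 2 mm. A picture is of the moment at which its call begins: read the wrist's pose just before it. There is no depth.
- bot.sign_off(): hands the job in; it is judged then, once.
Trained networks look in a picture, given as the dict that the camera call returned (one of the last four; its "shot" number tells which), for a name from the list of things; names that differ only in an ending like _2 or _b are one class to them, and where a whole thing is asked for, a point or a joint stands for the part that bears it (a point fixed in the world has none). Each returns a list of dicts, best first, with "p" (0 to 1); they miss things now and then, are a little off and sometimes report something else, mostly with a low value. They report only what shows in the picture. A call takes as long as a camera call. They do not tell look-alikes from the thing itself.
- spotter.search_frame(picture, thing): "rect" ([left, top, right, bottom] in pixels, round what is visible of it).
- spotter.masks_of(picture, thing): "mask" (400x640 bool, what is visible of it) and "rect" ([left, top, right, bottom] in pixels, round what is visible of it).
- spotter.place_of(picture, thing): "xy" ([column, row] in pixels: a listed point, or the origin of a listed thing).
The state is a dict: "clock": time; "joints": joint angles; "joint_velocities": joint speeds; "effort": joint torques, N m; "eef_pos": TCP position; "tool_rot": TCP orientation; "ft_force": force on the tool from outside, world axes, zero at the start; "torque": the same for the moment, N m; "gripper_width": finger opening in m; "grip_force": force on a finger pad.
Only numpy, scipy, OpenCV 4.12 (cv2) and the standard library are available. Lean on these libraries where they do the work, as an engineer would, in place of code of your own. Each camera call takes 0.05 s, during which the arm holds its last target. There are 200 camera calls.

## Working session

There is one attempt and no reset: what is moved stays moved. The work goes in short steps, Python scripts to look and compute and a tool call to move; the robot and the scene stay as the last step left them, time stands still between calls to the robot, and variables do not carry over. Pictures are saved under pics/ and viewed, at most 17 in all, crops included, and the job is handed in when it is done.

Besides the shell and the picture viewer there is one more tool, called as name([rows], argument=value, ...), one row to a line, values as JSON. servo_tool: Moves the arm, as the interface text tells. Its arguments: {"type":"object","properties":{"deltas":{"type":"array"},"newtons":{"type":"number"}},"required":["deltas"]}

```bash
mkdir -p pics; ls
python3 - <<'E'
from rig import observe, eyes, bot, spotter
import cv2,numpy as np
s=observe(); print({k:np.round(v,3).tolist() for k,v in s.items()})
for n in("scene","top"):
    f=eyes.grab_frame(n); cv2.imwrite(f"pics/{n}0.png",f["color"][:,:,::-1])
    print(n,np.round(f["intrinsics"],1).tolist(),np.round(f["view"],3).tolist())
f=eyes.grab_frame("wrist");print(np.round(f["tool_from_camera"],4).tolist())
E
```

```text
pics
{'clock': 0.0, 'joints': [1.452, 0.508, -0.238, 1.501, 0.126, 1.149, -0.155], 'joint_velocities': [-0.001, -0.001, 0.001, 0.002, 0.001, -0.001, 0.0], 'effort': [0.0, -62.059, -2.186, -24.965, 0.013, 0.012, -0.0], 'eef_pos': [0.139, -0.609, 0.252], 'tool_rot': [-3.14, 0.0, 0.224], 'ft_force': [-0.111, 0.116, -0.601], 'torque': [-0.004, -0.013, 0.023], 'grip_force': 0.0, 'gripper_width': 0.085}
scene [[396.0, 0.0, 320.1], [0.0, 396.0, 200.0], [0.0, 0.0, 1.0]] [[-0.748, 0.664, 0.019, 0.425], [0.387, 0.459, -0.799, -0.127], [-0.539, -0.59, -0.601, 1.379], [0.0, 0.0, 0.0, 1.0]]
top [[394.7, 0.0, 321.9], [0.0, 394.7, 201.6], [0.0, 0.0, 1.0]] [[-0.031, -1.0, -0.0, -0.046], [-0.979, 0.031, -0.203, 0.535], [0.203, -0.006, -0.979, 1.287], [0.0, 0.0, 0.0, 1.0]]
[[0.0, -0.9651, -0.262, 0.0666], [1.0, -0.0004, 0.0017, 0.0013], [-0.0017, -0.262, 0.9651, -0.1207], [0.0, 0.0, 0.0, 1.0]]
```

View pics/scene0.png

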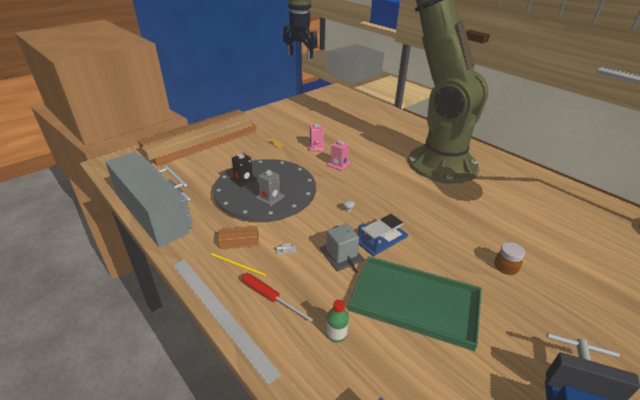

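View pics/top0.png

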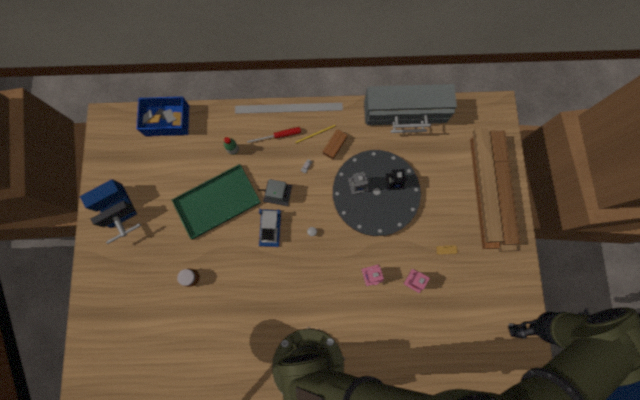

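The turntable, at top (376,193), carries two latches: a black one at (396,180) and a silver-grey one at (359,183). Brass is missing. The two pink look-alikes at (373,275) and (417,281) stand off the turntable and are not meant. The reader is at (278,192) with its barrel pointing left, the tray is at (217,202) and the treadle punch at (270,226).

```bash
cat > h.py <<'E'
from rig import observe, eyes, bot, spotter
import cv2,numpy as np
from scipy.spatial.transform import Rotation as R
def cam(n):
    s=observe(); f=eyes.grab_frame(n); 
    if n=="wrist":
        T=np.eye(4);T[:3,:3]=R.from_euler('xyz',s["tool_rot"]).as_matrix();T[:3,3]=s["eef_pos"]
        f["C"]=T@f["tool_from_camera"]
    else: f["C"]=np.linalg.inv(f["view"])
    return f
def onz(f,px,z):
    px=np.atleast_2d(np.asarray(px,float)); d=np.c_[px,np.ones(len(px))]@np.linalg.inv(f["intrinsics"]).T@f["C"][:3,:3].T
    o=f["C"][:3,3]; return (o+d*((z-o[2])/d[:,2])[:,None])[:,:2]
def proj(f,P):
    V=np.linalg.inv(f["C"]); p=np.atleast_2d(P)@V[:3,:3].T+V[:3,3]; q=p@f["intrinsics"].T; return q[:,:2]/q[:,2:]
def move_to(pos,rpy_or_yaw):
    "delta in tool frame from current pose"
    s=observe(); A=R.from_euler('xyz',s["tool_rot"]); B=R.from_euler('xyz',[np.pi,0,rpy_or_yaw])
    print("shift mm",np.round(A.inv().apply(np.array(pos)-s["eef_pos"])*1000,1),"rot",np.round((A.inv()*B).as_rotvec(),3))
E
python3 - <<'E'
from h import *
Z=dict(latch_black=.028,latch_nickel=.028,latch_brass=.028,reader=0,reader_focus=.05,tray=0,treadle_pad=.052,oil=0,knob=0,catch=0,screws=0,offcut=0,driver=0,strike=0,latch_black_white=.054,latch_black_red=.054,latch_black_blue=.054,latch_nickel_white=.054,latch_nickel_red=.054,latch_nickel_blue=.054)
for n in("top","scene"):
    f=cam(n)
    for k,z in Z.items():
        try:
            for r in spotter.place_of(f,k)[:3]: print(n,k,round(r["p"],2),np.round(r["xy"]),np.round(onz(f,r["xy"],z),3).tolist())
        except Exception as e: print(k,e)
f=cam("top"); 
r=spotter.masks_of(f,"tray")[0];c=cv2.minAreaRect(np.argwhere(r["mask"])[:,::-1].astype(np.float32));print("tray",onz(f,cv2.boxPoints(c),.022).round(3).tolist())
i=f["color"]; cv2.imwrite("pics/c1.png",np.hstack([cv2.resize(i[140:260,160:310],(600,480),interpolation=2)])[:,:,::-1])
E
```

```text
top latch_black 0.88 [390. 180.] [[0.61, -0.305]]
top latch_black 0.72 [235. 148.] [[0.743, 0.242]]
top latch_nickel 0.89 [358. 181.] [[0.608, -0.191]]
top latch_nickel 0.84 [374. 278.] [[0.273, -0.228]]
top latch_nickel 0.82 [413. 279.] [[0.265, -0.359]]
top reader 0.7 [337. 145.] [[0.755, -0.125]]
top reader 0.68 [274. 197.] [[0.566, 0.105]]
top reader_focus 0.71 [298. 194.] [[0.562, 0.019]]
top tray 0.72 [218. 202.] [[0.554, 0.304]]
top treadle_pad 0.93 [269. 236.] [[0.42, 0.117]]
top oil 0.48 [231. 149.] [[0.75, 0.261]]
top oil 0.45 [399. 172.] [[0.646, -0.344]]
top knob 0.43 [308. 165.] [[0.681, -0.019]]
top knob 0.4 [312. 231.] [[0.441, -0.024]]
top catch 0.63 [308. 164.] [[0.683, -0.015]]
top screws 0.68 [192. 273.] [[0.31, 0.387]]
top offcut 0.55 [335. 145.] [[0.755, -0.116]]
top driver 0.52 [356. 178.] [[0.626, -0.188]]
top driver 0.51 [278. 136.] [[0.793, 0.092]]
top driver 0.49 [392. 186.] [[0.595, -0.316]]
top strike 0.69 [445. 251.] [[0.357, -0.483]]
top strike 0.35 [358. 179.] [[0.622, -0.194]]
top latch_black_white 0.83 [390. 178.] [[0.61, -0.3]]
top latch_black_red 0.
[... 1633 characters left out ...]
latch_black_red 0.63 [239. 174.] [[0.615, -0.323]]
scene latch_black_blue 0.58 [245. 172.] [[0.596, -0.317]]
scene latch_nickel_white 0.87 [335. 159.] [[0.331, -0.194]]
scene latch_nickel_white 0.7 [314. 139.] [[0.295, -0.342]]
scene latch_nickel_white 0.65 [274. 192.] [[0.59, -0.173]]
scene latch_nickel_red 0.82 [324. 137.] [[0.254, -0.332]]
scene latch_nickel_red 0.71 [337. 153.] [[0.3, -0.219]]
scene latch_nickel_red 0.67 [265. 192.] [[0.609, -0.192]]
scene latch_nickel_blue 0.9 [312. 144.] [[0.32, -0.32]]
scene latch_nickel_blue 0.6 [274. 184.] [[0.565, -0.207]]
scene latch_nickel_blue 0.6 [346. 157.] [[0.295, -0.181]]
tray [[0.566, 0.477], [0.699, 0.228], [0.542, 0.147], [0.416, 0.392]]
```

View pics/c1.png

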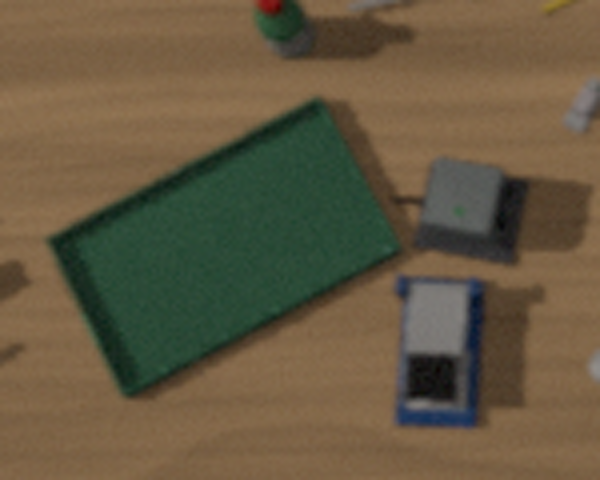

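The black item at crop (408,200) is a cable, too thin for the lens. The lens barrel is on the reader's right side, so the focus is about (0.56,0.02), toward the turntable. I'll move above the turntable for a close look.

servo_tool([
  [35,-16,-7,0,0,0,85],
  [35,-16,-7,0,0,0,85],
  [35,-16,-7,0,0,0,85],
  [35,-16,-7,0,0,0,85],
  [35,-16,-7,0,0,0,85],
  [35,-16,-7,0,0,0,85],
  [35,-16,-7,0,0,0,85],
  [35,-16,-7,0,0,0,85],
])

```text
clock: 3.02
eef_pos: [0.3845, -0.4211, 0.3099]
tool_rot: [3.141, -0.0, 0.224]
ft_force: [0.6, -0.3, 0.1]
gripper_width: 0.0852
grip_force: 0.0
```

servo_tool([
  [35,-16,-7,0,0,0,85],
  [35,-16,-7,0,0,0,85],
  [35,-16,-7,0,0,0,85],
  [35,-16,-7,0,0,0,85],
  [35,-16,-7,0,0,0,85],
  [35,-16,-7,0,0,0,85],
  [35,-16,-7,0,0,0,85],
  [0,0,0,0,0,0,85],
  [0,0,0,0,0,0,85],
])

```text
clock: 3.77
eef_pos: [0.5992, -0.256, 0.358]
tool_rot: [-3.14, -0.001, 0.229]
ft_force: [-1.3, -1.6, -0.1]
gripper_width: 0.0852
grip_force: 0.0
```

Run:
```python
from h import *
s=observe();print(s["clock"],s["eef_pos"],s["tool_rot"],np.round(s["joints"],2))
f=cam("wrist");cv2.imwrite("pics/w1.png",f["color"][:,:,::-1]); np.savez("w1.npz",**f)
for k in ["latch_black","latch_nickel"]+[f"latch_{a}_{b}" for a in("black","nickel") for b in("red","white","blue")]:
    for r in spotter.place_of(f,k)[:2]: print(k,round(r["p"],2),np.round(r["xy"]),onz(f,r["xy"],.054 if k.count("_")>1 else .028).round(3).tolist())
```

```text
3.7667 [ 0.59923074 -0.25600945  0.35798616] [-3.14040141e+00 -9.09707422e-04  2.28980271e-01] [ 0.56  0.51 -0.35  1.23  0.17  1.44 -1.11]
latch_black 0.72 [359. 175.] [[0.602, -0.323]]
latch_nickel 0.8 [274. 157.] [[0.599, -0.191]]
latch_nickel 0.69 [264. 324.] [[0.306, -0.228]]
latch_black_red 0.83 [362. 161.] [[0.626, -0.317]]
latch_black_white 0.98 [349. 173.] [[0.606, -0.304]]
latch_black_white 0.26 [ 99. 126.] [[0.591, 0.052]]
latch_black_blue 0.96 [358. 195.] [[0.577, -0.324]]
latch_nickel_red 0.89 [274. 146.] [[0.618, -0.191]]
latch_nickel_red 0.83 [277. 335.] [[0.31, -0.255]]
latch_nickel_white 0.89 [260. 326.] [[0.321, -0.225]]
latch_nickel_blue 0.95 [272. 176.] [[0.576, -0.195]]
latch_nickel_blue 0.68 [248. 332.] [[0.305, -0.207]]
```

View pics/w1.png

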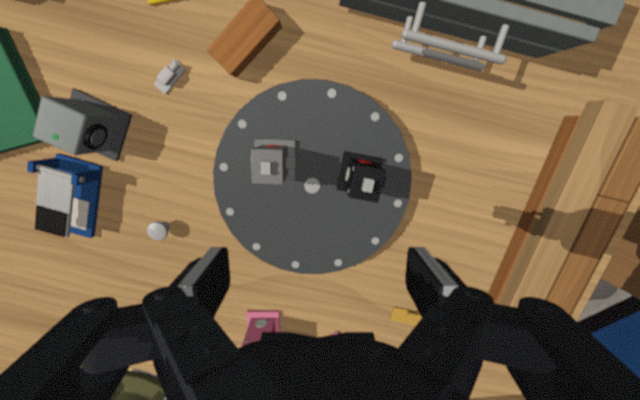

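The view shows the nickel latch at (267,163) and the black at (364,180), both on the turntable with red facing world +x and white facing +y. The reader's lens is at (97,135), looking toward the turntable. The pink ones are below, off the disc. Next is a look over the reader.

servo_tool([
  [5,-39,7,0,0,0,85],
  [5,-39,7,0,0,0,85],
  [5,-39,7,0,0,0,85],
  [5,-39,7,0,0,0,85],
  [5,-39,7,0,0,0,85],
  [5,-39,7,0,0,0,85],
  [5,-39,7,0,0,0,85],
  [5,-39,7,0,0,0,85],
  [0,0,0,0,0,0,85],
  [0,0,0,0,0,0,85],
])

```text
clock: 5.05
eef_pos: [0.5664, 0.0572, 0.3023]
tool_rot: [-3.141, 0.0, 0.229]
ft_force: [0.5, -1.2, -0.4]
gripper_width: 0.0847
grip_force: 0.0
```

Run:
```python
from h import *
s=observe();print(s["clock"],s["eef_pos"],s["tool_rot"],np.round(s["joints"],2))
f=cam("wrist");cv2.imwrite("pics/w2.png",f["color"][:,:,::-1]); np.savez("w2.npz",**f)
for k,z in dict(reader=0,reader_focus=.05,tray=0,treadle_pad=.052,knob=0,catch=0).items():
    for r in spotter.place_of(f,k)[:2]: print(k,round(r["p"],2),np.round(r["xy"]),onz(f,r["xy"],z).round(3).tolist())
```

```text
5.05 [0.56640889 0.05717463 0.30234358] [-3.14063317e+00  2.80397109e-05  2.29164612e-01] [ 0.13  0.4  -0.42  1.57  0.17  1.21 -1.66]
reader 0.61 [294. 154.] [[0.581, 0.093]]
tray 0.73 [591. 211.] [[0.599, -0.357]]
tray 0.65 [141. 136.] [[0.557, 0.306]]
treadle_pad 0.88 [249. 263.] [[0.427, 0.12]]
knob 0.77 [351. 260.] [[0.44, -0.029]]
catch 0.81 [388. 102.] [[0.678, -0.017]]
```

View pics/w2.png

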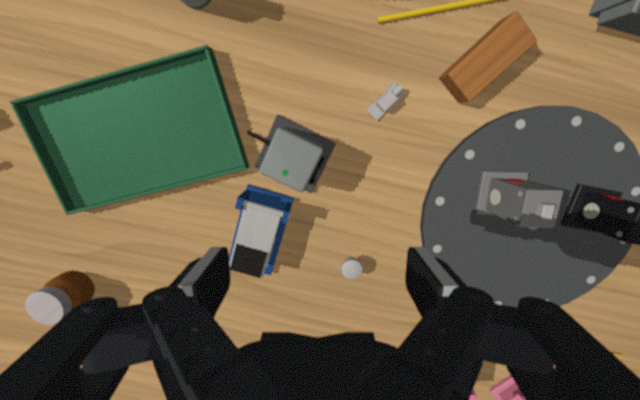

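This view has the reader at (292,155), tray (135,130), treadle pad (249,262), knob (351,268) and catch (386,102). I'll fit the reader and tray poses and overlay them to check.

```bash
cat > fit.py <<'E'
from h import *
from scipy.optimize import minimize
def box(x0,x1,y0,y1,z0,z1): return np.array([[a,b,c] for c in(z0,z1) for a,b in((x0,y0),(x1,y0),(x1,y1),(x0,y1))])
READER=[box(-.045,.045,-.04,.04,0,.01),box(-.03,.03,-.03,.03,.01,.074)]
TRAY=[box(-.08,.08,-.135,.135,0,.022)]
LATCH=[box(-.03,.03,-.03,.03,0,.008),box(-.02,.02,-.022,.022,.008,.08)]
def place(P,q,z=0):
    c,s=np.cos(q[2]),np.sin(q[2]); return np.c_[P[:,0]*c-P[:,1]*s+q[0],P[:,0]*s+P[:,1]*c+q[1],P[:,2]+z]
def sil(f,model,q,z=0):
    m=np.zeros((400,640),np.uint8)
    for P in model: cv2.fillConvexPoly(m,cv2.convexHull((proj(f,place(P,q,z))*8).round().astype(np.int32)),1,shift=3)
    return m>0
def fit(f,model,mask,q0,z=0):
    g=lambda m:cv2.GaussianBlur(m.astype(np.float32),(0,0),1.2)
    t=g(mask); sc=np.array([.01,.01,.1])
    r=minimize(lambda u:((g(sil(f,model,q0+u*sc,z))-t)**2).sum(),np.zeros(3),method="Nelder-Mead",options=dict(initial_simplex=np.array([[0,0,0],[1.,0,0],[0,1,0],[0,0,1]]),maxiter=150))
    return q0+r.x*sc,r.fun
def draw(f,img,model,q,z=0,col=(255,0,0)):
    for P in model:
        p=proj(f,place(P,q,z)).round().astype(int)
        for l in(p[:4],p[4:]): cv2.polylines(img,[l.reshape(-1,1,2)],True,col,1)
E
python3 - <<'E'
from fit import *
f=cam("wrist"); i=f["color"].copy()
rm=spotter.masks_of(f,"reader"); tm=spotter.masks_of(f,"tray")
pick=lambda L,c:[m for m in L if m["mask"][c[1],c[0]]][0]["mask"]
m=pick(rm,(292,155))
q,e=min((fit(f,READER,m,np.array([.58,.093,a])) for a in(1.3,1.5,1.7)),key=lambda t:t[1]);print("reader",q.round(4),e,m.sum())
print("focus",(q[:2]-.076*np.array([np.cos(q[2]),np.sin(q[2])])).round(4))
m2=pick(tm,(135,130)); t,e2=fit(f,TRAY,m2,np.array([.555,.305,-.45]));print("tray",t.round(4),e2,m2.sum())
draw(f,i,READER,q);draw(f,i,TRAY,t)
o=cv2.resize(i[30:230,0:400],(800,400),interpolation=2);cv2.imwrite("pics/w3.png",o[:,:,::-1])
w=np.load("w1.npz");w={k:w[k] for k in w}
E
```

```text
reader [0.5823 0.0912 1.3609] 86.37532806396484 4041
focus [0.5665 0.0168]
tray [0.5584 0.307  0.4768] 67.02227020263672 25870
```

View pics/w3.png

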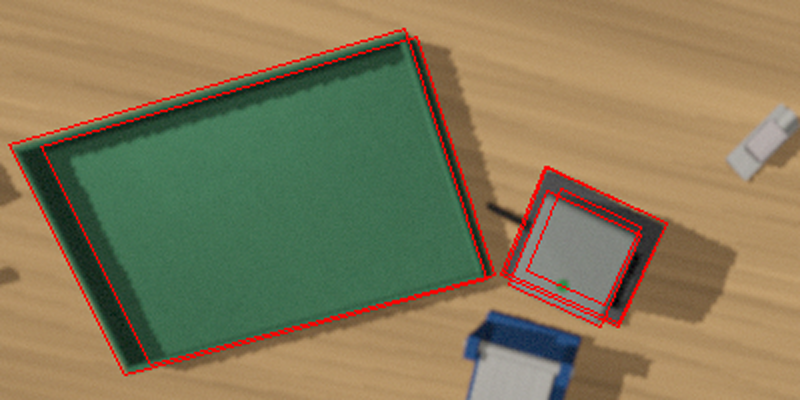

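Run:
```python
from fit import *
f=cam("wrist"); i=f["color"]
c=i[105:205,240:350].astype(int); gray=c.mean(2); sat=c.max(2)-c.min(2)
o=cv2.resize(i[105:205,240:350],(770,700),interpolation=2)[:600]
cv2.imwrite("pics/w4.png",o[:,:,::-1])
print(c[50,52],c[45,85],c[57,85],c[20,42])
```

```text
[129 133 128] [50 46 49] [121  94  62] [76 74 75]
```

View pics/w4.png

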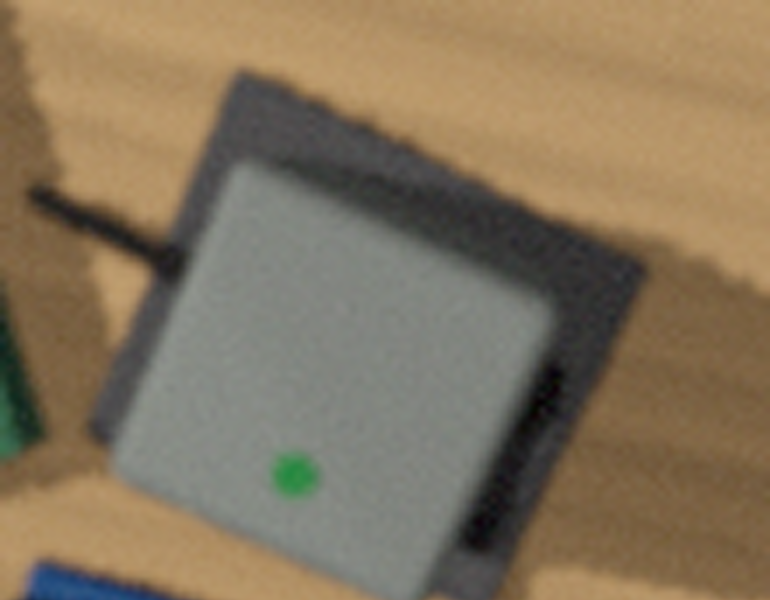

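Top-face corners in this crop are (238,158), (552,302), (412,602) and (110,462). Foot corners are (240,72), (645,268) and (92,435).

Run:
```python
from fit import *
w=np.load("w2.npz");f={k:w[k] for k in w}
off=lambda p:np.array(p)/7+[240,105]-.5
t=onz(f,off([(238,158),(552,302),(412,602),(110,462)]),.074)
b=onz(f,off([(240,72),(645,268),(490,605),(92,435)]),.008)
for q in(t,b):
    v=(q[0]+q[3]-q[1]-q[2]);print(q.mean(0).round(4),np.linalg.norm(np.diff(q,axis=0),axis=1).round(4),"yaw",np.arctan2(v[1],v[0]).round(3))
s=1.355
for c in(t.mean(0),b.mean(0)): print((c-.076*np.array([np.cos(s),np.sin(s)])).round(4))
# latches from w1
w=np.load("w1.npz");f1={k:w[k] for k in w}
i=f1["color"];o=cv2.resize(i[120:220,230:400],(800,470),interpolation=2)
cv2.imwrite("pics/w5.png",o[:,:,::-1])
```

```text
[0.5815 0.0963] [0.0563 0.0566 0.0564] yaw 1.364
[0.5806 0.0949] [0.0866 0.0748 0.0872] yaw 1.372
[0.5653 0.0221]
[0.5643 0.0207]
```

View pics/w5.png

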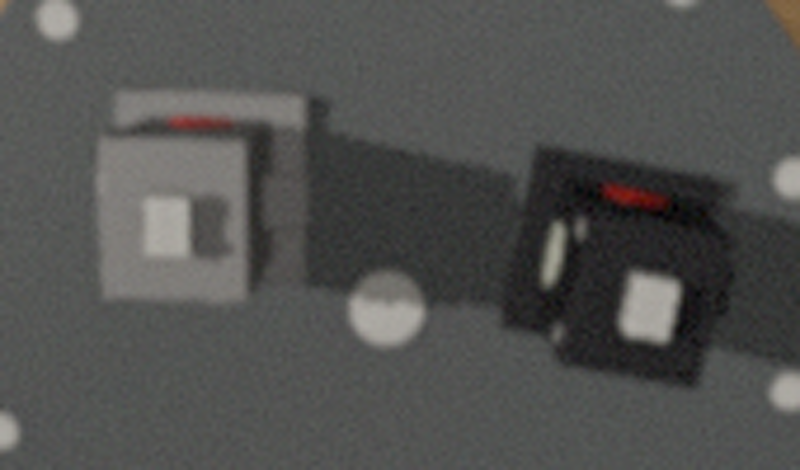

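The enlarged crop confirms the black (near-black, at (640,270)) and the nickel (silver grey, at (190,200)) on the disc. White faces left on the black, and red faces up on both.

Run:
```python
from fit import *
w=np.load("w1.npz");f={k:w[k] for k in w}
off=lambda p:np.array(p)/np.array([800/170,4.7])+[230,120]-.5
for nm,top,pl in(("black",[(568,208),(735,237),(695,385),(555,360)],[(538,148),(735,185),(505,325)]),("nickel",[(103,135),(248,138),(248,298),(103,298)],[(115,90),(308,95)])):
    for z in(.098,.108):
        q=onz(f,off(top),z); v=q[0]+q[1]-q[2]-q[3]
        print(nm,z,q.mean(0).round(4),np.linalg.norm(np.diff(q,axis=0),axis=1).round(4),"latch y dir",np.arctan2(v[1],v[0]).round(3))
    p=onz(f,off(pl),.036);d=p[0]-p[1];print(" plate",p.round(4).tolist(),np.linalg.norm(d).round(4),"ydir",(np.arctan2(d[1],d[0])-np.pi/2).round(3))
    # plate centre
    d/=np.linalg.norm(d); n=np.array([d[1],-d[0]]); print(" centre",((p[0]+p[1])/2-.03*n).round(4))
```

```text
black 0.098 [ 0.6032 -0.3211] [0.0469 0.0431 0.0405] latch y dir 0.098
black 0.108 [ 0.6048 -0.3191] [0.0457 0.042  0.0394] latch y dir 0.098
 plate [[0.6327, -0.2903], [0.6357, -0.354], [0.575, -0.2941]] 0.0638 ydir 0.046
 centre [ 0.6042 -0.3235]
nickel 0.098 [ 0.596  -0.1915] [0.0391 0.0441 0.0404] latch y dir 0.184
nickel 0.108 [ 0.5978 -0.1929] [0.0381 0.0429 0.0393] latch y dir 0.184
 plate [[0.6202, -0.1575], [0.6323, -0.2164]] 0.0601 ydir 0.204
 centre [ 0.5969 -0.193 ]
```

Brass is absent, so black goes first. I'm turning the tool to the grasp yaw, about −1.51.

servo_tool([
  [0,0,0,0,0,0.124,85],
  [0,0,0,0,0,0.124,85],
  [0,0,0,0,0,0.124,85],
  [0,0,0,0,0,0.124,85],
  [0,0,0,0,0,0.124,85],
  [0,0,0,0,0,0.124,85],
  [0,0,0,0,0,0.124,85],
  [0,0,0,0,0,0.124,85],
  [0,0,0,0,0,0.124,85],
  [0,0,0,0,0,0.124,85],
])

```text
clock: 6.43
eef_pos: [0.5671, 0.0542, 0.3023]
tool_rot: [-3.141, 0.0, -1.022]
ft_force: [-0.4, -0.6, 0.4]
gripper_width: 0.0854
grip_force: 0.0
```

servo_tool([
  [0,0,0,0,0,0.124,85],
  [0,0,0,0,0,0.124,85],
  [0,0,0,0,0,0.124,85],
  [0,0,0,0,0,0.124,85],
  [0,0,0,0,0,0,85],
  [0,0,0,0,0,0,85],
])

```text
clock: 6.93
eef_pos: [0.5658, 0.0547, 0.2974]
tool_rot: [3.128, 0.001, -1.371]
ft_force: [-0.1, 1.0, -0.3]
gripper_width: 0.0853
grip_force: 0.0
```

```bash
python3 -c "
from h import *
print(observe()['joints'].round(2));move_to([.604,-.3225,.22],-1.51)"
```

```text
[-0.44  0.42  0.47  1.57 -0.2   1.21 -2.88]
shift mm [377.4  36.3  77.4] rot [0.014 0.    0.139]
```

Joint 7 winds the other way than I expected, so I'll use the opposite grasp yaw (about +1.63).

servo_tool([
  [0,0,0,0,0,-0.124,85],
  [0,0,0,0,0,-0.124,85],
  [0,0,0,0,0,-0.124,85],
  [0,0,0,0,0,-0.124,85],
  [0,0,0,0,0,-0.124,85],
  [0,0,0,0,0,-0.124,85],
  [0,0,0,0,0,-0.124,85],
  [0,0,0,0,0,-0.124,85],
  [0,0,0,0,0,-0.124,85],
  [0,0,0,0,0,-0.124,85],
])

```text
clock: 7.77
eef_pos: [0.566, 0.054, 0.298]
tool_rot: [-3.141, 0.013, -0.125]
ft_force: [0.2, 0.5, -0.5]
gripper_width: 0.0853
grip_force: 0.0
```

servo_tool([
  [0,0,0,0,0,-0.124,85],
  [0,0,0,0,0,-0.124,85],
  [0,0,0,0,0,-0.124,85],
  [0,0,0,0,0,-0.124,85],
  [0,0,0,0,0,-0.124,85],
  [0,0,0,0,0,-0.124,85],
  [0,0,0,0,0,-0.124,85],
  [0,0,0,0,0,-0.124,85],
  [0,0,0,0,0,-0.124,85],
  [0,0,0,0,0,-0.124,85],
])

```text
clock: 8.6
eef_pos: [0.566, 0.054, 0.2985]
tool_rot: [-3.131, 0.003, 1.115]
ft_force: [0.7, 0.2, 0.2]
gripper_width: 0.0849
grip_force: 0.0
```

servo_tool([
  [0,0,0,0,0,-0.124,85],
  [0,0,0,0,0,-0.124,85],
  [0,0,0,0,0,-0.124,85],
  [0,0,0,0,0,-0.124,85],
  [0,0,0,0,0,0,85],
  [0,0,0,0,0,0,85],
])

```text
clock: 9.1
eef_pos: [0.5661, 0.0534, 0.2984]
tool_rot: [-3.13, -0.002, 1.599]
ft_force: [-1.0, 0.6, 0.2]
gripper_width: 0.0847
grip_force: 0.0
```

```bash
python3 -c "
from h import *
print(observe()['joints'].round(2));move_to([.604,-.3225,.25],1.63)"
```

```text
[ 0.03  0.39 -0.24  1.57  0.09  1.2  -0.21]
shift mm [-377.    28.    47.3] rot [-0.012 -0.002 -0.031]
```

servo_tool([
  [-37.7,2.8,4.7,-0.0012,0,-0.003,85],
  [-37.7,2.8,4.7,-0.0012,0,-0.003,85],
  [-37.7,2.8,4.7,-0.0012,0,-0.003,85],
  [-37.7,2.8,4.7,-0.0012,0,-0.003,85],
  [-37.7,2.8,4.7,-0.0012,0,-0.003,85],
  [-37.7,2.8,4.7,-0.0012,0,-0.003,85],
  [-37.7,2.8,4.7,-0.0012,0,-0.003,85],
  [-37.7,2.8,4.7,-0.0012,0,-0.003,85],
  [-37.7,2.8,4.7,-0.0012,0,-0.003,85],
  [-37.7,2.8,4.7,-0.0012,0,-0.003,85],
])

```text
clock: 9.93
eef_pos: [0.61, -0.3237, 0.2504]
tool_rot: [3.141, -0.001, 1.627]
ft_force: [0.9, -0.1, 0.5]
gripper_width: 0.0854
grip_force: 0.0
```

servo_tool([
  [0,0,0,0,0,0,85],
  [0,0,0,0,0,0,85],
])

```text
clock: 10.1
eef_pos: [0.6089, -0.3252, 0.2491]
tool_rot: [-3.14, -0.001, 1.623]
ft_force: [-0.0, 1.4, 0.7]
gripper_width: 0.085
grip_force: 0.0
```

```bash
cat > look.py <<'E'
from fit import *
import sys
nm=sys.argv[1]; zb=float(sys.argv[2]); off=float(sys.argv[3])
f=cam("wrist"); i=f["color"].copy(); cv2.imwrite("pics/%s.png"%sys.argv[4],i[:,:,::-1])
P={}
for k in("","_red","_white","_blue"):
    for r in spotter.place_of(f,nm+k)[:2]:
        w=onz(f,r["xy"],zb+(.026 if k else 0))[0]; print(k,round(r["p"],2),np.round(r["xy"]),w.round(4))
for m in spotter.masks_of(f,nm)[:2]:
    c=np.argwhere(m["mask"]).mean(0)[::-1]; g=onz(f,c,zb+.04)[0]; print("mask",round(m["p"],2),m["rect"],g.round(3))
    b=min((fit(f,LATCH,m["mask"],np.array([*g,a]),zb) for a in np.arange(0,1.57,.4)),key=lambda t:t[1]); print("fit",b[0].round(4),round(float(b[1])),m["mask"].sum())
E
python3 look.py latch_black .028 0 w6; python3 -c "
from h import *
s=observe();print(s['eef_pos'],s['tool_rot'])"
```

```text
0.65 [313. 177.] [ 0.6039 -0.323 ]
_red 0.84 [331. 182.] [ 0.6237 -0.3232]
_blue 0.62 [293. 177.] [ 0.5824 -0.3198]
mask 0.56 [287.7, 150.0, 343.7, 213.4] [ 0.605 -0.319]
fit [ 0.6046 -0.3207  1.6206] 18 3271
[ 0.61035667 -0.32044556  0.25088771] [-3.14144919e+00 -1.05172896e-03  1.63206833e+00]
```

View pics/w6.png

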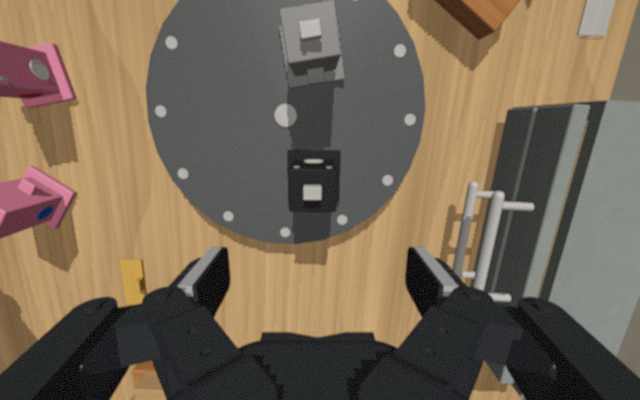

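The black latch (313,180) is square to the jaws. The pink ones at the left and the nickel at (311,40) are clear. Descending.

servo_tool([
  [0,-4,25,0,0,0,85],
  [0,0,25,0,0,0,85],
  [0,0,25,0,0,0,85],
  [0,0,25,0,0,0,85],
  [0,0,25,0,0,0,85],
  [0,0,20,0,0,0,85],
  [0,0,14,0,0,0,85],
  [0,0,10,0,0,0,85],
  [0,0,0,0,0,0,85],
  [0,0,0,0,0,0,85],
])

```text
clock: 11.23
eef_pos: [0.6059, -0.3216, 0.0815]
tool_rot: [-3.14, -0.001, 1.631]
ft_force: [0.1, -0.4, 0.7]
gripper_width: 0.085
grip_force: 0.0
```

servo_tool([
  [0,0,0,0,0,0,30],
  [0,0,0,0,0,0,30],
  [0,0,0,0,0,0,30],
  [0,0,0,0,0,0,30],
  [0,0,0,0,0,0,30],
  [0,0,0,0,0,0,30],
  [0,0,0,0,0,0,30],
], newtons=40)

```text
clock: 11.82
eef_pos: [0.606, -0.3225, 0.0823]
tool_rot: [3.142, 0.0, 1.63]
ft_force: [-1.1, 0.1, 5.4]
gripper_width: 0.0431
grip_force: 42.1
```

servo_tool([
  [0,0,-20,0,0,0,30],
  [0,0,-35,0,0,0,30],
  [0,0,-35,0,0,0,30],
  [0,0,-35,0,0,0,30],
  [0,0,-30,0,0,0,30],
  [20,-3,0,0,0,0,30],
  [30,-3,0,0,0,0,30],
  [35,-3,0,0,0,0,30],
  [35,-3,0,0,0,0,30],
  [35,-3,0,0,0,0,30],
])

```text
clock: 12.65
eef_pos: [0.5807, -0.167, 0.2359]
tool_rot: [-3.14, -0.001, 1.63]
ft_force: [1.9, 1.6, -2.2]
gripper_width: 0.0435
grip_force: 41.9
```

servo_tool([
  [35,-3,0,0,0,0,30],
  [35,-3,0,0,0,0,30],
  [35,-3,0,0,0,0,30],
  [35,-2,0,0,0,0,30],
  [25,0,0,0,0,-0.1,30],
  [0,0,0,0,0,-0.12,30],
  [0,0,0,0,0,-0.12,30],
  [0,0,0,0,0,-0.12,30],
  [0,0,0,0,0,-0.12,30],
  [0,0,0,0,0,-0.12,30],
])

```text
clock: 13.48
eef_pos: [0.5604, -0.0043, 0.2362]
tool_rot: [-3.141, -0.002, 2.337]
ft_force: [0.1, 0.2, -2.8]
gripper_width: 0.0436
grip_force: 41.8
```

servo_tool([
  [0,0,0,0,0,-0.12,30],
  [0,0,0,0,0,-0.12,30],
  [0,0,0,0,0,-0.12,30],
  [0,0,0,0,0,-0.12,30],
  [0,0,0,0,0,-0.12,30],
  [0,0,0,0,0,0,30],
  [0,0,0,0,0,0,30],
  [0,0,0,0,0,0,30],
])

```text
clock: 14.15
eef_pos: [0.5606, -0.0045, 0.2363]
tool_rot: [3.141, -0.002, 2.926]
ft_force: [0.2, 0.5, -3.4]
gripper_width: 0.0435
grip_force: 41.8
```

```bash
python3 -c "
from h import *
s=observe();print(s['joints'].round(2),s['eef_pos'],s['tool_rot'],s['gripper_width'],s['grip_force']);move_to([.5605,-.0005,.0775],2.936)"
```

```text
[ 0.33  0.46 -0.55  1.7   0.26  1.07  1.05] [ 0.56061403 -0.00451329  0.23632801] [ 3.14111082e+00 -1.78355732e-03  2.92639773e+00] 0.04353286598243031 41.80787265300751
shift mm [  0.7   3.8 158.8] rot [ 0.    -0.002 -0.01 ]
```

servo_tool([
  [0,4,30,0,0,-0.01,30],
  [0,0,30,0,0,0,30],
  [0,0,30,0,0,0,30],
  [0,0,30,0,0,0,30],
  [0,0,25,0,0,0,30],
  [0,0,13,0,0,0,30],
  [0,0,0,0,0,0,30],
  [0,0,0,0,0,0,30],
  [0,0,0,0,0,0,30],
  [0,0,0,0,0,0,30],
])

```text
clock: 14.98
eef_pos: [0.5624, -0.0001, 0.0799]
tool_rot: [3.141, 0.001, 2.94]
ft_force: [-0.2, -0.5, -2.4]
gripper_width: 0.0438
grip_force: 41.7
```

Run:
```python
from fit import *
s=observe();print(s['clock'],s['eef_pos'],s['tool_rot'],s['ft_force'].round(1))
f=cam("wrist");a=f["color"].copy()
q=np.array([.581,.0955,1.366]); draw(f,a,READER,q)
p=proj(f,[[.565,.021,.05]]).round().astype(int)[0];cv2.circle(a,tuple(int(v) for v in p),3,(0,0,255),-1)
g=cam("scene");b=g["color"].copy()
p=proj(g,[[.565,.021,.05]]).round().astype(int)[0];print(p)
b=cv2.resize(b[160:285,255:400],(560,480),interpolation=2)
a=cv2.resize(a,(0,0),fx=.75,fy=.75)
cv2.imwrite("pics/w7.png",a[:,:,::-1]);cv2.imwrite("pics/s7.png",b[:,:,::-1])
```

```text
14.9833 [ 5.62417170e-01 -1.14238105e-04  7.99371112e-02] [3.14054128e+00 1.14851851e-03 2.93981092e+00] [-0.2 -0.5 -2.4]
[327 223]
```

View pics/s7.png

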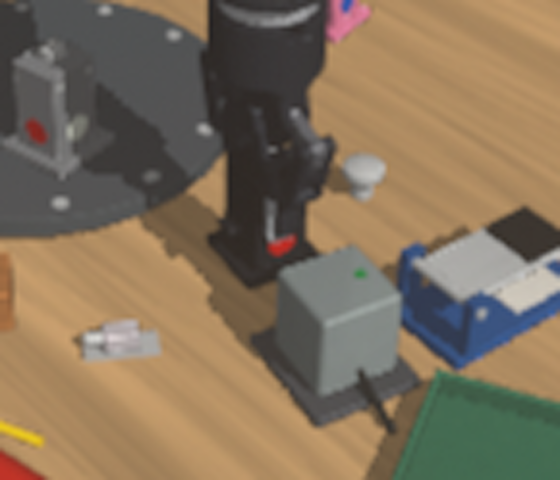

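View pics/w7.png

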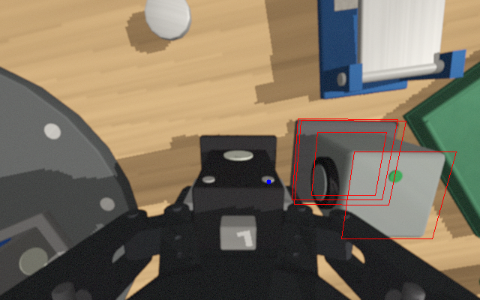

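Red faces the lens, with about 40 mm between the case and the barrel at wrist (325,180). The overlay fits to within about 4 mm, so I'll nudge back 2 mm and hold.

servo_tool([
  [0,-2,1.5,0,0,0,30],
  [0,0,0,0,0,0,30],
  [0,0,0,0,0,0,30],
  [0,0,0,0,0,0,30],
  [0,0,0,0,0,0,30],
  [0,0,0,0,0,0,30],
  [0,0,0,0,0,0,30],
  [0,0,0,0,0,0,30],
  [0,0,0,0,0,0,30],
  [0,0,0,0,0,0,30],
])

```text
clock: 15.92
eef_pos: [0.561, -0.0023, 0.077]
tool_rot: [3.141, -0.001, 2.941]
ft_force: [0.1, 0.3, -3.0]
gripper_width: 0.0438
grip_force: 41.7
```

servo_tool([
  [0,0,0,0,0,0,30],
  [0,0,0,0,0,0,30],
  [0,0,0,0,0,0,30],
  [0,-3,0,0,0,0.121,30],
  [0,0,0,0,0,0.121,30],
  [0,0,0,0,0,0.121,30],
  [0,0,0,0,0,0.121,30],
  [0,0,0,0,0,0.121,30],
  [0,0,0,0,0,0.121,30],
  [0,0,0,0,0,0.121,30],
])

```text
clock: 16.75
eef_pos: [0.5605, -0.0051, 0.0771]
tool_rot: [-3.141, -0.001, 2.088]
ft_force: [0.0, 0.2, -2.1]
gripper_width: 0.0433
grip_force: 41.8
```

servo_tool([
  [0,0,0,0,0,0.121,30],
  [0,0,0,0,0,0.121,30],
  [0,0,0,0,0,0.121,30],
  [0,0,0,0,0,0.121,30],
  [0,0,0,0,0,0.121,30],
  [0,0,0,0,0,0.121,30],
  [0,0,0,0,0,0,30],
  [0,0,0,0,0,0,30],
])

```text
clock: 17.42
eef_pos: [0.5604, -0.0049, 0.077]
tool_rot: [-3.14, -0.0, 1.372]
ft_force: [0.5, 0.2, -1.7]
gripper_width: 0.0433
grip_force: 41.8
```

```bash
python3 -c "
from h import *
u=np.array([np.cos(1.365),np.sin(1.365)]);c=np.array([.5645,.019])-.02*u
s=observe();print(s['joints'].round(2),s['eef_pos'],s['tool_rot']);move_to([*c,.0775],1.365)"
```

```text
[-0.03  0.61 -0.    1.89  0.    0.65 -0.23] [ 0.5603808  -0.00487327  0.0769723 ] [-3.14014271e+00 -3.21946333e-04  1.37175754e+00]
shift mm [ 4.2 -0.8 -0.5] rot [-0.001 -0.     0.007]
```

Holding white for over a second, then turning to blue.

servo_tool([
  [4,-1,0,0,0,0,30],
  [0,0,0,0,0,0,30],
  [0,0,0,0,0,0,30],
  [0,0,0,0,0,0,30],
  [0,0,0,0,0,0,30],
  [0,0,0,0,0,0,30],
  [0,0,0,0,0,0,30],
  [0,0,0,0,0,0,30],
  [0,0,0,0,0,0,30],
  [0,0,0,0,0,0,30],
])

```text
clock: 18.25
eef_pos: [0.5603, -0.0011, 0.077]
tool_rot: [-3.14, -0.001, 1.368]
ft_force: [-0.7, -0.3, -1.4]
gripper_width: 0.0434
grip_force: 41.8
```

servo_tool([
  [0,0,0,0,0,0,30],
  [0,0,0,0,0,0,30],
  [0,0,0,0,0,0,30],
  [0,0,0,0,0,0,30],
  [-4,0,0,0,0,0.121,30],
  [0,0,0,0,0,0.121,30],
  [0,0,0,0,0,0.121,30],
  [0,0,0,0,0,0.121,30],
  [0,0,0,0,0,0.121,30],
  [0,0,0,0,0,0.121,30],
])

```text
clock: 19.08
eef_pos: [0.5595, -0.0049, 0.0771]
tool_rot: [-3.14, 0.0, 0.636]
ft_force: [-0.0, -0.9, -3.5]
gripper_width: 0.0434
grip_force: 41.8
```

servo_tool([
  [0,0,0,0,0,0.121,30],
  [0,0,0,0,0,0.121,30],
  [0,0,0,0,0,0.121,30],
  [0,0,0,0,0,0.121,30],
  [0,0,0,0,0,0.121,30],
  [0,0,0,0,0,0.121,30],
  [0,0,0,0,0,0.121,30],
  [0,0,0,0,0,0,30],
  [0,0,0,0,0,0,30],
])

```text
clock: 19.83
eef_pos: [0.5594, -0.0047, 0.0769]
tool_rot: [-3.141, 0.002, -0.201]
ft_force: [0.2, 0.5, -2.9]
gripper_width: 0.0436
grip_force: 41.8
```

```bash
python3 -c "
from h import *
u=np.array([np.cos(1.365),np.sin(1.365)]);c=np.array([.5645,.019])-.022*u
s=observe();print(s['joints'].round(2),s['eef_pos'],s['tool_rot']);move_to([*c,.0775],-.206)"
```

```text
[-0.32  0.65  0.46  1.89 -0.43  0.7  -1.38] [ 0.55940953 -0.00472099  0.07690174] [-3.14136718e+00  1.51216664e-03 -2.01313712e-01]
shift mm [ 0.1 -2.3 -0.6] rot [-0.     0.002  0.005]
```

servo_tool([
  [0,-2,0,0,0,0,30],
  [0,0,0,0,0,0,30],
  [0,0,0,0,0,0,30],
  [0,0,0,0,0,0,30],
  [0,0,0,0,0,0,30],
  [0,0,0,0,0,0,30],
  [0,0,0,0,0,0,30],
  [0,0,0,0,0,0,30],
  [0,0,0,0,0,0,30],
  [0,0,0,0,0,0,30],
])

```text
clock: 20.67
eef_pos: [0.5598, -0.0031, 0.077]
tool_rot: [-3.141, 0.001, -0.205]
ft_force: [-0.3, -0.1, -2.5]
gripper_width: 0.0434
grip_force: 41.8
```

servo_tool([
  [0,0,0,0,0,0,30],
  [0,0,0,0,0,0,30],
  [0,0,0,0,0,0,30],
  [0,0,0,0,0,0,30],
  [0,0,-20,0,0,0,30],
  [0,0,-35,0,0,0,30],
  [0,0,-35,0,0,0,30],
  [0,0,-35,0,0,0,30],
  [0,0,-25,0,0,0,30],
  [0,0,0,0,0,0,30],
])

```text
clock: 21.5
eef_pos: [0.5625, -0.004, 0.2325]
tool_rot: [-3.139, -0.007, -0.206]
ft_force: [1.4, 0.6, -2.6]
gripper_width: 0.0437
grip_force: 42.1
```

servo_tool([
  [-10.6,-35.3,0,0,0,0,30],
  [-10.6,-35.3,0,0,0,0,30],
  [-10.6,-35.3,0,0,0,0,30],
  [-10.6,-35.3,0,0,0,0,30],
  [-10.6,-35.3,0,0,0,0,30],
  [-10.6,-35.3,0,0,0,0,30],
  [-10.6,-35.3,0,0,0,0,30],
  [-10.6,-35.3,0,0,0,0,30],
  [-10.6,-35.3,0,0,0,0,30],
  [-10.6,-35.3,0,0,0,0,30],
])

```text
clock: 22.33
eef_pos: [0.5273, 0.3657, 0.2262]
tool_rot: [3.141, 0.003, -0.205]
ft_force: [-0.3, -0.4, -2.1]
gripper_width: 0.0432
grip_force: 42.2
```

servo_tool([
  [0,0,0,0,0,0,30],
  [0,0,0,0,0,0,30],
  [0,0,0,0,0,0,30],
])

```text
clock: 22.58
eef_pos: [0.5279, 0.3635, 0.2262]
tool_rot: [3.14, 0.002, -0.205]
ft_force: [0.6, -0.6, -2.3]
gripper_width: 0.0435
grip_force: 42.5
```

```bash
python3 -c "
from h import *
s=observe();print(s['joints'].round(2),s['eef_pos'],s['tool_rot']);move_to([.528,.365,.0605],-.206)"
```

```text
[-0.95  0.6   0.55  1.5  -0.33  1.14 -2.12] [0.52790491 0.3635198  0.22618486] [ 3.14019504e+00  2.13154049e-03 -2.05169433e-01]
shift mm [ 1.000e-01 -1.700e+00  1.657e+02] rot [0.001 0.002 0.001]
```

servo_tool([
  [0,0,25,0,0,0,30],
  [0,0,30,0,0,0,30],
  [0,0,30,0,0,0,30],
  [0,0,30,0,0,0,30],
  [0,0,25,0,0,0,30],
  [0,0,15,0,0,0,30],
  [0,0,7,0,0,0,30],
  [0,0,0,0,0,0,30],
  [0,0,0,0,0,0,30],
])

```text
clock: 23.33
eef_pos: [0.5289, 0.3632, 0.066]
tool_rot: [-3.141, 0.001, -0.207]
ft_force: [0.7, -0.7, -2.2]
gripper_width: 0.0437
grip_force: 42.5
```

servo_tool([
  [0,0,1.5,0,0,0,30],
  [0,0,0,0,0,0,30],
  [0,0,1.5,0,0,0,30],
  [0,0,0,0,0,0,30],
  [0,0,0,0,0,0,30],
])

```text
clock: 23.75
eef_pos: [0.5281, 0.3643, 0.0627]
tool_rot: [-3.141, 0.001, -0.205]
ft_force: [-0.5, 0.3, -2.6]
gripper_width: 0.0432
grip_force: 42.5
```

servo_tool([
  [0,0,1.5,0,0,0,30],
  [0,0,0,0,0,0,30],
  [0,0,0,0,0,0,30],
])

```text
clock: 24.0
eef_pos: [0.528, 0.3642, 0.0608]
tool_rot: [-3.141, 0.001, -0.205]
ft_force: [0.9, 0.5, -2.2]
gripper_width: 0.0437
grip_force: 42.5
```

servo_tool([
  [0,0,1.5,0,0,0,30],
  [0,0,0,0,0,0,30],
  [0,0,0,0,0,0,30],
])

```text
clock: 24.25
eef_pos: [0.5282, 0.3643, 0.0594]
tool_rot: [-3.141, 0.001, -0.205]
ft_force: [0.1, 0.1, -2.2]
gripper_width: 0.0437
grip_force: 42.7
```

Within about 1 mm of the floor. Releasing gently, then lifting clear.

servo_tool([
  [0,0,1,0,0,0,30],
  [0,0,0,0,0,0,46],
  [0,0,0,0,0,0,50],
  [0,0,0,0,0,0,60],
  [0,0,0,0,0,0,68],
  [0,0,0,0,0,0,68],
  [0,0,0,0,0,0,68],
])

```text
clock: 24.83
eef_pos: [0.5281, 0.3641, 0.0583]
tool_rot: [-3.141, 0.001, -0.205]
ft_force: [0.2, 0.4, 0.1]
gripper_width: 0.0681
grip_force: 0.0
```

servo_tool([
  [0,0,-15,0,0,0,68],
  [0,0,-30,0,0,0,68],
  [0,0,-35,0,0,0,85],
  [0,0,-35,0,0,0,85],
  [0,0,-35,0,0,0,85],
  [0,0,-35,0,0,0,85],
  [0,0,0,0,0,0,85],
  [0,0,0,0,0,0,85],
])

```text
clock: 25.5
eef_pos: [0.5293, 0.3643, 0.2458]
tool_rot: [-3.137, -0.002, -0.206]
ft_force: [-0.7, 0.3, -0.1]
gripper_width: 0.0848
grip_force: 0.0
```

```bash
python3 look.py latch_black .005 0 w8
python3 - <<'E'
from fit import *
print(observe()["joints"].round(2),observe()["clock"])
f=cam("top")
for r in spotter.place_of(f,"latch_nickel")[:4]: print(r["p"],r["xy"],onz(f,r["xy"],.028))
g=cam("scene")
o=np.hstack([cv2.resize(f["color"][130:260,150:440],(580,260)),]);o2=cv2.resize(g["color"][130:350,200:490],(580,330))
cv2.imwrite("pics/p8.png",np.vstack([o,o2])[:,:,::-1])
E
```

```text
0.94 [319. 175.] [0.5325 0.3611]
_red 0.6 [338. 182.] [0.5248 0.3398]
_white 0.94 [317. 164.] [0.5501 0.3592]
_blue 0.63 [301. 181.] [0.5345 0.3822]
mask 0.67 [291.7, 151.9, 345.8, 211.6] [0.534 0.361]
fit [ 0.5317  0.3622 -0.2032] 25 2828
[-0.96  0.59  0.56  1.48 -0.33  1.17 -2.12] 25.8
0.8 [356.9, 185.1] [[ 0.59372612 -0.18697662]]
0.73 [415.7, 278.7] [[ 0.26654009 -0.36707392]]
0.72 [373.5, 276.4] [[ 0.27845656 -0.22691413]]
0.53 [445.7, 247.6] [[ 0.36652835 -0.47680922]]
```

View pics/p8.png

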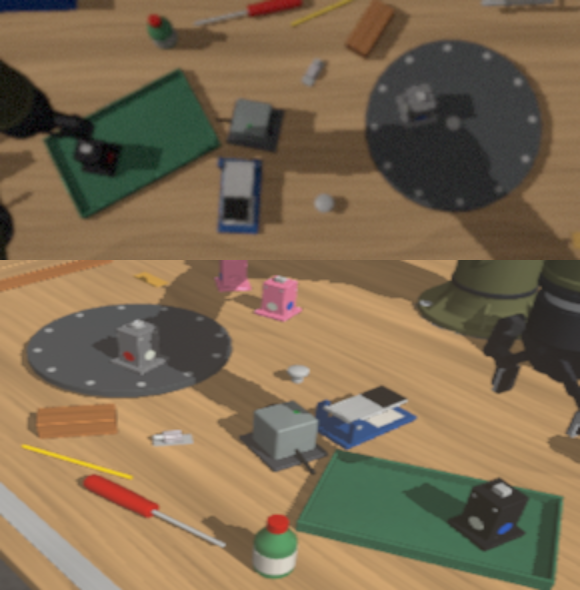

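The black stands upright in the tray (top picture (97,155)). The nickel at (417,100) has been nudged and turned. Moving over it.

servo_tool([
  [12.5,37.8,0,0,0,0,85],
  [12.5,37.8,0,0,0,0,85],
  [12.5,37.8,0,0,0,0,85],
  [12.5,37.8,0,0,0,0,85],
  [12.5,37.8,0,0,0,0,85],
  [12.5,37.8,0,0,0,0,85],
  [12.5,37.8,0,0,0,0,85],
  [12.5,37.8,0,0,0,0,85],
  [12.5,37.8,0,0,0,0,85],
  [12.5,37.8,0,0,0,0,85],
])

```text
clock: 26.78
eef_pos: [0.5734, -0.0334, 0.2429]
tool_rot: [-3.141, 0.001, -0.205]
ft_force: [0.0, 0.6, -0.1]
gripper_width: 0.0851
grip_force: 0.0
```

servo_tool([
  [12.5,37.8,0,0,0,0,85],
  [12.5,37.8,0,0,0,0,85],
  [12.5,37.8,0,0,0,0,85],
  [12.5,37.8,0,0,0,0,85],
  [0,0,0,0,0,-0.12,85],
  [0,0,0,0,0,-0.12,85],
  [0,0,0,0,0,-0.12,85],
  [0,0,0,0,0,-0.12,85],
  [0,0,0,0,0,-0.12,85],
  [0,0,0,0,0,-0.12,85],
])

```text
clock: 27.62
eef_pos: [0.5916, -0.1899, 0.2425]
tool_rot: [-3.14, 0.001, 0.52]
ft_force: [-0.1, -0.1, 0.6]
gripper_width: 0.0848
grip_force: 0.0
```

servo_tool([
  [0,0,0,0,0,-0.12,85],
  [0,0,0,0,0,-0.12,85],
  [0,0,0,0,0,-0.12,85],
  [0,0,0,0,0,-0.12,85],
  [0,0,0,0,0,-0.12,85],
  [0,0,0,0,0,-0.12,85],
  [0,0,0,0,0,-0.12,85],
  [0,0,0,0,0,0,85],
  [0,0,0,0,0,0,85],
])

```text
clock: 28.37
eef_pos: [0.5915, -0.19, 0.2426]
tool_rot: [-3.14, -0.001, 1.35]
ft_force: [-0.3, -0.6, 0.3]
gripper_width: 0.085
grip_force: 0.0
```

```bash
python3 look.py latch_nickel .028 0 w9; python3 -c "
from h import *
s=observe();print(s['clock'],s['joints'].round(2),s['eef_pos'],s['tool_rot'])"
```

```text
0.93 [ 94. 250.] [ 0.3056 -0.2157]
 0.63 [322. 177.] [ 0.5984 -0.1881]
_red 0.89 [ 99. 278.] [ 0.32   -0.2429]
_red 0.77 [343. 176.] [ 0.6204 -0.1875]
_white 0.97 [316. 168.] [ 0.5953 -0.1724]
_white 0.64 [ 96. 257.] [ 0.3277 -0.217 ]
_blue 0.83 [303. 195.] [ 0.575  -0.1977]
_blue 0.41 [130. 363.] [ 0.3082 -0.3648]
mask 0.85 [289.4, 146.5, 354.8, 225.7] [ 0.597 -0.19 ]
fit [ 0.5967 -0.1917  1.7674] 52 3378
mask 0.66 [16.5, 226.3, 129.4, 305.1] [ 0.314 -0.217]
fit [ 0.314  -0.2184  1.8143] 607 4296
28.6667 [ 0.18  0.51  0.15  1.53 -0.08  1.11  0.13] [ 0.59169081 -0.18962079  0.24275196] [-3.14009677e+00 -4.58418343e-04  1.35336601e+00]
```

View pics/w9.png

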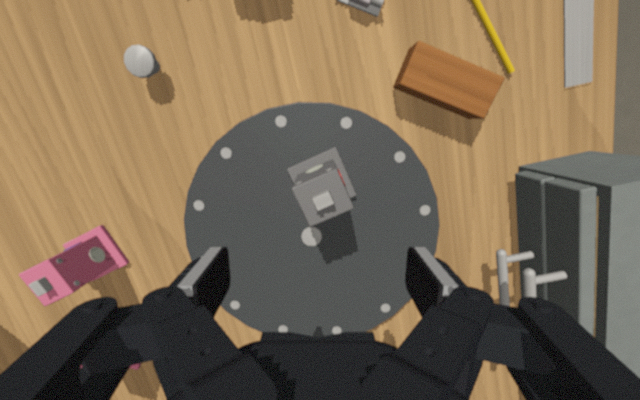

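The nickel at (322,190), the silver-grey one on the disc and not pink, sits at (0.597,−0.192) with yaw 1.767. It hasn't moved.

servo_tool([
  [0,0,0,0,0,-0.1035,85],
  [0,0,0,0,0,-0.1035,85],
  [0,0,0,0,0,-0.1035,85],
  [0,0,0,0,0,-0.1035,85],
  [-3,4.5,30,0,0,0,85],
  [0,0,30,0,0,0,85],
  [0,0,30,0,0,0,85],
  [0,0,30,0,0,0,85],
  [0,0,0,0,0,0,85],
  [0,0,0,0,0,0,85],
])

```text
clock: 29.5
eef_pos: [0.5958, -0.1914, 0.1219]
tool_rot: [-3.138, -0.002, 1.768]
ft_force: [0.3, -0.6, 1.4]
gripper_width: 0.0852
grip_force: 0.0
```

servo_tool([
  [0,0,20,0,0,0,85],
  [0,0,15,0,0,0,85],
  [0,0,6,0,0,0,85],
  [0,0,0,0,0,0,85],
  [0,0,0,0,0,0,85],
])

```text
clock: 29.92
eef_pos: [0.5973, -0.192, 0.0834]
tool_rot: [3.141, -0.0, 1.768]
ft_force: [1.0, 0.5, 0.7]
gripper_width: 0.0853
grip_force: 0.0
```

servo_tool([
  [0,0,0,0,0,0,30],
  [0,0,0,0,0,0,30],
  [0,0,0,0,0,0,30],
  [0,0,0,0,0,0,30],
  [0,0,0,0,0,0,30],
  [0,0,0,0,0,0,30],
  [0,0,0,0,0,0,30],
], newtons=40)

```text
clock: 30.5
eef_pos: [0.5968, -0.1919, 0.0827]
tool_rot: [3.142, -0.0, 1.768]
ft_force: [-0.6, -0.1, 5.3]
gripper_width: 0.0436
grip_force: 41.8
```

servo_tool([
  [0,0,-20,0,0,0,30],
  [0,0,-35,0,0,0,30],
  [0,0,-35,0,0,0,30],
  [0,0,-35,0,0,0,30],
  [0,0,-30,0,0,0,30],
  [0,0,0,0,0,0,30],
  [0,0,0,0,0,0,30],
])

```text
clock: 31.08
eef_pos: [0.5971, -0.192, 0.2381]
tool_rot: [3.14, 0.0, 1.768]
ft_force: [0.2, 0.2, -4.4]
gripper_width: 0.0434
grip_force: 42.6
```

```bash
python3 -c "
from h import *
u=np.array([np.cos(1.365),np.sin(1.365)]);c=np.array([.5645,.019])-.022*u
move_to([*c,.236],1.767)"
```

```text
shift mm [193.    0.8   2.1] rot [0.001 0.    0.001]
```

servo_tool([
  [20,0,0,0,0,0,30],
  [35,0,0,0,0,0,30],
  [35,0,0,0,0,0,30],
  [35,0,0,0,0,0,30],
  [35,0,0,0,0,0,30],
  [33,0.8,0,0,0,0,30],
  [0,0,0,0,0,-0.117,30],
  [0,0,0,0,0,-0.117,30],
  [0,0,0,0,0,-0.117,30],
  [0,0,0,0,0,-0.117,30],
])

```text
clock: 31.92
eef_pos: [0.5581, -0.002, 0.2346]
tool_rot: [-3.137, -0.004, 2.243]
ft_force: [0.5, -0.8, -3.7]
gripper_width: 0.0435
grip_force: 42.3
```

servo_tool([
  [0,0,0,0,0,-0.117,30],
  [0,0,0,0,0,-0.117,30],
  [0,0,0,0,0,-0.117,30],
  [0,0,0,0,0,-0.117,30],
  [0,0,0,0,0,-0.117,30],
  [0,0,0,0,0,-0.117,30],
  [0,0,0,0,0,0,30],
  [0,0,0,0,0,0,30],
  [0,0,0,0,0,0,30],
])

```text
clock: 32.67
eef_pos: [0.5589, -0.0025, 0.2358]
tool_rot: [3.141, -0.004, 2.935]
ft_force: [-0.5, -0.2, -3.7]
gripper_width: 0.0436
grip_force: 42.4
```

```bash
python3 -c "
from h import *
u=np.array([np.cos(1.365),np.sin(1.365)]);c=np.array([.5645,.019])-.022*u
move_to([*c,.0785],2.936)"
```

```text
shift mm [ -1.7   0.2 157.3] rot [ 0.    -0.004 -0.001]
```

Lowering with red to the lens and holding, then turning to white.

servo_tool([
  [-1.5,0,30,0,-0.004,0,30],
  [0,0,30,0,0,0,30],
  [0,0,30,0,0,0,30],
  [0,0,30,0,0,0,30],
  [0,0,25,0,0,0,30],
  [0,0,12,0,0,0,30],
  [0,0,0,0,0,0,30],
  [0,0,0,0,0,0,30],
  [0,0,0,0,0,0,30],
  [0,0,0,0,0,0,30],
])

```text
clock: 33.5
eef_pos: [0.5622, -0.0026, 0.0813]
tool_rot: [3.141, 0.005, 2.938]
ft_force: [-0.5, 0.2, -3.4]
gripper_width: 0.0435
grip_force: 42.2
```

servo_tool([
  [0,0,0,0,0,0,30],
  [0,0,0,0,0,0,30],
  [0,0,0,0,0,0,30],
  [0,0,0,0,0,0,30],
  [0,0,0,0,0,0,30],
  [0,0,0,0,0,0,30],
  [0,0,0,0,0,0,30],
  [0,0,0,0,0,0,30],
  [0,0,0,0,0,0,30],
  [0,0,0,0,0,0,30],
])

```text
clock: 34.33
eef_pos: [0.5613, -0.0027, 0.08]
tool_rot: [3.141, 0.003, 2.938]
ft_force: [-0.0, -0.6, -4.1]
gripper_width: 0.0437
grip_force: 42.2
```

servo_tool([
  [0,0,0,0,0,0,30],
  [0,0,0,0,0,0,30],
  [0,0,0,0,0,0,30],
  [0,0,0,0,0,0.121,30],
  [0,0,0,0,0,0.121,30],
  [0,0,0,0,0,0.121,30],
  [0,0,0,0,0,0.121,30],
  [0,0,0,0,0,0.121,30],
  [0,0,0,0,0,0.121,30],
  [0,0,0,0,0,0.121,30],
])

```text
clock: 35.17
eef_pos: [0.5613, -0.0026, 0.08]
tool_rot: [3.139, 0.001, 2.086]
ft_force: [0.4, -0.2, -3.6]
gripper_width: 0.0437
grip_force: 42.4
```

servo_tool([
  [0,0,0,0,0,0.121,30],
  [0,0,0,0,0,0.121,30],
  [0,0,0,0,0,0.121,30],
  [0,0,0,0,0,0.121,30],
  [0,0,0,0,0,0.121,30],
  [0,0,0,0,0,0.121,30],
  [0,0,0,0,0,0,30],
  [0,0,0,0,0,0,30],
])

```text
clock: 35.83
eef_pos: [0.5613, -0.0023, 0.0799]
tool_rot: [3.139, -0.0, 1.37]
ft_force: [0.3, 0.5, -3.7]
gripper_width: 0.0436
grip_force: 42.4
```

```bash
python3 -c "
from h import *
u=np.array([np.cos(1.365),np.sin(1.365)]);c=np.array([.5645,.019])-.02*u
move_to([*c,.0785],1.365)"
```

```text
shift mm [ 1.5 -1.2  1.4] rot [ 0.003 -0.     0.005]
```

servo_tool([
  [1.5,-1,1.5,0,0,0,30],
  [0,0,0,0,0,0,30],
  [0,0,0,0,0,0,30],
  [0,0,0,0,0,0,30],
  [0,0,0,0,0,0,30],
  [0,0,0,0,0,0,30],
  [0,0,0,0,0,0,30],
  [0,0,0,0,0,0,30],
  [0,0,0,0,0,0,30],
  [0,0,0,0,0,0,30],
])

```text
clock: 36.67
eef_pos: [0.5606, -0.001, 0.0785]
tool_rot: [3.139, -0.001, 1.366]
ft_force: [0.2, 0.5, -3.8]
gripper_width: 0.0437
grip_force: 42.4
```

servo_tool([
  [0,0,0,0,0,0,30],
  [0,0,0,0,0,0,30],
  [0,0,0,0,0,0,30],
  [0,0,0,0,0,0,30],
  [-2,0,0,0,0,0.121,30],
  [0,0,0,0,0,0.121,30],
  [0,0,0,0,0,0.121,30],
  [0,0,0,0,0,0.121,30],
  [0,0,0,0,0,0.121,30],
  [0,0,0,0,0,0.121,30],
])

```text
clock: 37.5
eef_pos: [0.5603, -0.0029, 0.0785]
tool_rot: [3.14, -0.002, 0.634]
ft_force: [-0.0, -0.6, -3.4]
gripper_width: 0.0434
grip_force: 42.4
```

servo_tool([
  [0,0,0,0,0,0.121,30],
  [0,0,0,0,0,0.121,30],
  [0,0,0,0,0,0.121,30],
  [0,0,0,0,0,0.121,30],
  [0,0,0,0,0,0.121,30],
  [0,0,0,0,0,0.121,30],
  [0,0,0,0,0,0.121,30],
  [0,0,0,0,0,0,30],
  [0,0,0,0,0,0,30],
])

```text
clock: 38.25
eef_pos: [0.5602, -0.0027, 0.0783]
tool_rot: [-3.141, -0.002, -0.203]
ft_force: [0.1, -0.5, -4.2]
gripper_width: 0.0436
grip_force: 42.2
```

servo_tool([
  [0,0,0,0,0,0,30],
  [0,0,0,0,0,0,30],
  [0,0,0,0,0,0,30],
  [0,0,0,0,0,0,30],
  [0,0,0,0,0,0,30],
  [0,0,0,0,0,0,30],
  [0,0,0,0,0,0,30],
  [0,0,0,0,0,0,30],
  [0,0,0,0,0,0,30],
  [0,0,0,0,0,0,30],
])

```text
clock: 39.08
eef_pos: [0.5602, -0.003, 0.0785]
tool_rot: [-3.141, -0.003, -0.207]
ft_force: [-0.2, 0.1, -3.7]
gripper_width: 0.0435
grip_force: 42.2
```

servo_tool([
  [0,0,0,0,0,0,30],
  [0,0,0,0,0,0,30],
  [0,0,0,0,0,0,30],
  [0,0,0,0,0,0,30],
  [0,0,-20,0,0,0,30],
  [0,0,-35,0,0,0,30],
  [0,0,-35,0,0,0,30],
  [0,0,-35,0,0,0,30],
  [0,0,-25,0,0,0,30],
  [0,0,0,0,0,0,30],
])

```text
clock: 39.92
eef_pos: [0.5621, -0.0042, 0.2338]
tool_rot: [-3.139, -0.011, -0.208]
ft_force: [0.8, -1.3, -3.3]
gripper_width: 0.0438
grip_force: 42.7
```

```bash
python3 -c "
from h import *
move_to([.588,.249,.0605],-.206)"
```

```text
shift mm [ -28.9 -252.8  173.6] rot [-0.002 -0.011 -0.002]
```

servo_tool([
  [-4,-36,0,0,-0.003,0,30],
  [-4,-36,0,0,-0.003,0,30],
  [-4,-36,0,0,-0.003,0,30],
  [-4,-36,0,0,-0.002,0,30],
  [-4,-36,0,0,0,0,30],
  [-4,-36,0,0,0,0,30],
  [-4,-36,0,0,0,0,30],
  [0,0,0,0,0,0,30],
  [0,0,0,0,0,0,30],
])

```text
clock: 40.67
eef_pos: [0.5832, 0.2529, 0.2265]
tool_rot: [3.141, 0.011, -0.202]
ft_force: [0.2, -1.6, -3.6]
gripper_width: 0.0437
grip_force: 43.2
```

servo_tool([
  [0,0,25,0,0,0,30],
  [0,0,30,0,0,0,30],
  [0,0,30,0,0,0,30],
  [0,0,30,0,0,0,30],
  [0,0,25,0,0,0,30],
  [0,0,15,0,0,0,30],
  [0,0,7,0,0,0,30],
  [0,0,0,0,0,0,30],
  [0,0,0,0,0,0,30],
  [0,0,0,0,0,0,30],
])

```text
clock: 41.5
eef_pos: [0.5839, 0.2493, 0.0681]
tool_rot: [-3.14, 0.006, -0.208]
ft_force: [0.1, -0.6, -2.5]
gripper_width: 0.0437
grip_force: 43.1
```

Floor contact should come at about 0.0595.

servo_tool([
  [0,0,2,0,0.003,0,30],
  [0,0,2,0,0.003,0,30],
  [0,0,2,0,0,0,30],
  [0,0,0,0,0,0,30],
  [0,0,0,0,0,0,30],
])

```text
clock: 41.92
eef_pos: [0.5829, 0.2498, 0.0608]
tool_rot: [-3.141, 0.002, -0.207]
ft_force: [-0.6, -0.1, -3.7]
gripper_width: 0.044
grip_force: 43.1
```

servo_tool([
  [0,0,1.5,0,0,0,30],
  [0,0,0,0,0,0,30],
  [0,0,0,0,0,0,30],
])

```text
clock: 42.17
eef_pos: [0.5832, 0.2498, 0.0597]
tool_rot: [-3.141, 0.002, -0.207]
ft_force: [-1.2, 0.6, 1.5]
gripper_width: 0.0437
grip_force: 43.8
```

servo_tool([
  [0,0,0,0,0,0,46],
  [0,0,0,0,0,0,50],
  [0,0,0,0,0,0,60],
  [0,0,0,0,0,0,68],
  [0,0,0,0,0,0,68],
  [0,0,0,0,0,0,68],
])

```text
clock: 42.67
eef_pos: [0.583, 0.2497, 0.0593]
tool_rot: [-3.141, 0.002, -0.208]
ft_force: [0.5, -0.2, 0.1]
gripper_width: 0.0677
grip_force: 0.0
```

servo_tool([
  [0,0,-15,0,0,0,68],
  [0,0,-30,0,0,0,68],
  [0,0,-35,0,0,0,68],
  [0,0,-35,0,0,0,68],
  [0,0,-35,0,0,0,68],
  [0,0,-35,0,0,0,68],
  [0,0,0,0,0,0,68],
  [0,0,0,0,0,0,68],
])

```text
clock: 43.33
eef_pos: [0.5844, 0.2494, 0.2467]
tool_rot: [-3.138, -0.001, -0.208]
ft_force: [0.4, 0.5, -0.3]
gripper_width: 0.0681
grip_force: 0.0
```

```bash
python3 look.py latch_nickel .005 0 w10
python3 - <<'E'
from fit import *
s=observe();print(s["joints"].round(2),s["clock"],s["eef_pos"],s["tool_rot"])
for n in("wrist","top","scene"):
    f=cam(n)
    for r in spotter.place_of(f,"treadle_pad")[:2]: print(n,r["p"],r["xy"],onz(f,r["xy"],.052).round(4))
    if n!="wrist":
        for k in("latch_black","latch_nickel"):
            for r in spotter.place_of(f,k)[:2]: print(k,r["p"],onz(f,r["xy"],.005).round(3))
E
```

```text
_red 0.9 [339. 180.] [0.5817 0.2238]
_white 0.8 [318. 162.] [0.6068 0.2434]
_white 0.51 [546. 241.] [ 0.455  -0.0094]
_blue 0.72 [299. 180.] [0.5908 0.2692]
mask 0.72 [294.0, 152.3, 343.4, 212.0] [0.588 0.247]
fit [ 0.5864  0.2472 -0.2085] 25 2813
[-0.9   0.65  0.84  1.5  -0.5   1.22 -1.77] 43.6333 [0.58286978 0.24958567 0.2429663 ] [ 3.14088543  0.00414672 -0.2075748 ]
wrist 0.61 [445.9, 288.8] [[0.4285 0.1242]]
wrist 0.22 [207.5, 229.1] [[0.5594 0.3784]]
top 0.69 [267.0, 236.4] [[0.4206 0.1247]]
latch_black 0.68 [[ 0.44  -0.031]]
latch_black 0.59 [[0.548 0.405]]
latch_nickel 0.72 [[ 0.282 -0.223]]
latch_nickel 0.56 [[0.589 0.248]]
scene 0.75 [394.6, 220.5] [[0.4217 0.1297]]
latch_black 0.85 [[0.543 0.403]]
latch_nickel 0.95 [[ 0.291 -0.225]]
latch_nickel 0.9 [[0.593 0.246]]
```

View pics/w10.png

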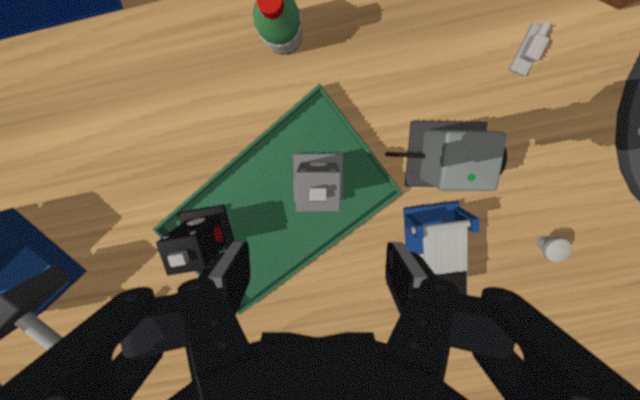

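The nickel stands in the tray at (318,180). The black (195,240) has been knocked toward the tray's corner, so I'll look closer.

servo_tool([
  [-36,-38,0,0,0,0,85],
  [-36,-38,0,0,0,0,85],
  [0,-38,0,0,0,0,85],
  [0,-30,0,0,0,0,85],
  [0,0,0,0,0,0,85],
  [0,0,0,0,0,0,85],
  [0,0,0,0,0,0,85],
])

```text
clock: 44.72
eef_pos: [0.554, 0.386, 0.2444]
tool_rot: [3.141, 0.002, -0.208]
ft_force: [0.0, -0.4, -0.5]
gripper_width: 0.085
grip_force: 0.0
```

```bash
python3 look.py latch_black .005 0 w11
python3 - <<'E'
from fit import *
s=observe();print(s["joints"].round(2),s["clock"],s["eef_pos"],s["tool_rot"])
f=cam("wrist");i=f["color"].copy()
tm=[m for m in spotter.masks_of(f,"tray")][0]
draw(f,i,TRAY,np.array([.5584,.307,.4768]))
cv2.imwrite("pics/w11.png",cv2.resize(i[80:300,180:480],(750,550))[:,:,::-1])
E
```

```text
0.74 [304. 185.] [0.5482 0.4028]
_red 0.76 [324. 186.] [0.548  0.3775]
_white 0.71 [302. 173.] [0.5675 0.3996]
_white 0.5 [307. 187.] [0.5506 0.3971]
_blue 0.71 [284. 194.] [0.5475 0.4256]
mask 0.72 [276.3, 157.8, 332.6, 226.3] [0.551 0.401]
fit [ 0.5486  0.4017 -0.033 ] 35 2963
[-1.06  0.71  0.84  1.37 -0.53  1.29 -1.98] 45.0167 [0.55405926 0.38618256 0.24492071] [-3.14059694e+00  2.20553462e-03 -2.08928277e-01]
```

View pics/w11.png

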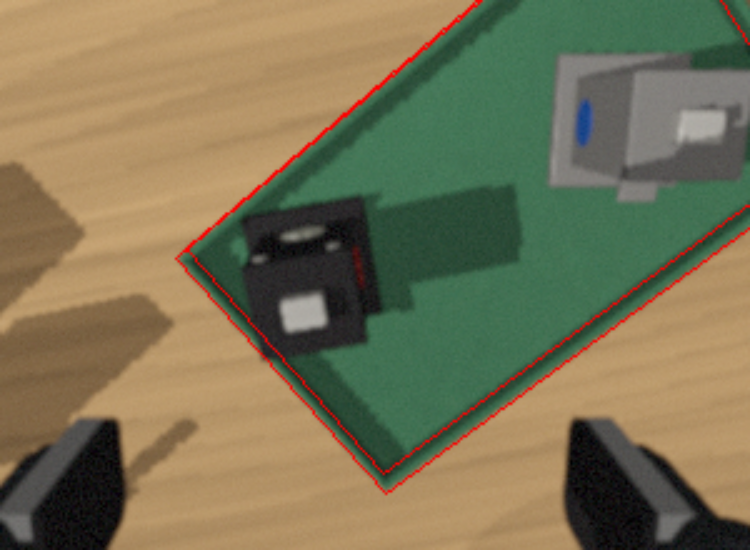

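The black stands flat but touches both corner walls. I'll re-grip it and set it 40 mm further in to be safe.

servo_tool([
  [0,0,0,0,0,-0.0875,85],
  [0,0,0,0,0,-0.0875,85],
  [-6,-15.5,20,0,0,0,85],
  [0,0,30,0,0,0,85],
  [0,0,30,0,0,0,85],
  [0,0,20,0,0,0,85],
  [0,0,0,0,0,0,85],
  [0,0,0,0,0,0,85],
])

```text
clock: 45.78
eef_pos: [0.5477, 0.4026, 0.144]
tool_rot: [3.141, 0.004, -0.033]
ft_force: [0.2, -0.9, 1.4]
gripper_width: 0.0848
grip_force: 0.0
```

servo_tool([
  [0,0,25,0,0,0,85],
  [0,0,25,0,0,0,85],
  [0,0,20,0,0,0,85],
  [0,0,12,0,0,0,85],
  [0,0,0,0,0,0,85],
  [0,0,0,0,0,0,85],
])

```text
clock: 46.28
eef_pos: [0.5487, 0.4031, 0.0638]
tool_rot: [-3.14, 0.001, -0.033]
ft_force: [-0.3, -0.2, 0.7]
gripper_width: 0.0847
grip_force: 0.0
```

servo_tool([
  [0,0,0,0,0,0,30],
  [0,0,0,0,0,0,30],
  [0,0,0,0,0,0,30],
  [0,0,0,0,0,0,30],
  [0,0,0,0,0,0,30],
  [0,0,0,0,0,0,30],
], newtons=40)

```text
clock: 46.78
eef_pos: [0.5484, 0.4033, 0.0638]
tool_rot: [-3.139, 0.001, -0.032]
ft_force: [-1.7, 0.1, 5.7]
gripper_width: 0.0437
grip_force: 41.3
```

```bash
python3 -c "
from h import *
move_to([.530,.362,.0605],-.033)"
```

```text
shift mm [-17.1  41.9   3.2] rot [-0.002  0.001  0.001]
```

servo_tool([
  [0,0,-8,0,0,0,30],
  [0,0,-10,0,0,0,30],
  [-5,12,0,0,0,0,30],
  [-6,15,0,0,0,0,30],
  [-6,15,0,0,0,0,30],
  [0,0,8,0,0,0,30],
  [0,0,7,0,0,0,30],
  [0,0,0,0,0,0,30],
  [0,0,0,0,0,0,30],
])

```text
clock: 47.53
eef_pos: [0.5292, 0.3625, 0.065]
tool_rot: [-3.141, 0.003, -0.031]
ft_force: [0.2, -0.5, -3.4]
gripper_width: 0.0435
grip_force: 41.4
```

servo_tool([
  [0,0,1.5,0,0,0,30],
  [0,0,1,0,0,0,30],
  [0,0,0,0,0,0,30],
  [0,0,0,0,0,0,30],
])

```text
clock: 47.87
eef_pos: [0.5299, 0.3623, 0.0638]
tool_rot: [-3.139, 0.001, -0.032]
ft_force: [-1.9, 0.7, 4.6]
gripper_width: 0.0437
grip_force: 42.1
```

servo_tool([
  [0,0,0,0,0,0,46],
  [0,0,0,0,0,0,50],
  [0,0,0,0,0,0,60],
  [0,0,0,0,0,0,68],
  [0,0,0,0,0,0,68],
  [0,0,0,0,0,0,68],
  [0,0,-15,0,0,0,68],
  [0,0,-30,0,0,0,68],
  [0,0,-35,0,0,0,68],
  [0,0,-35,0,0,0,68],
])

```text
clock: 48.7
eef_pos: [0.5294, 0.361, 0.1788]
tool_rot: [3.141, 0.003, -0.033]
ft_force: [1.0, 0.2, 0.1]
gripper_width: 0.0677
grip_force: 0.0
```

servo_tool([
  [0,0,-35,0,0,0,0],
  [0,0,-30,0,0,0,0],
  [-14,34.8,0,0,0,0,0],
  [-14,34.8,0,0,0,0,0],
  [-14,34.8,0,0,0,0,0],
  [-14,34.8,0,0,0,0,0],
  [-14,34.8,0,0,0,0,0],
  [-14,34.8,0,0,0,0,0],
  [-14,34.8,0,0,0,0,0],
  [0,0,0,0,0,0,0],
])

```text
clock: 49.53
eef_pos: [0.4211, 0.1142, 0.2435]
tool_rot: [-3.14, 0.004, -0.041]
ft_force: [-0.2, -1.2, -0.1]
gripper_width: 0.0
grip_force: 0.0
```

servo_tool([
  [0,0,0,0,0,0,0],
  [0,0,0,0,0,0,0],
])

```text
clock: 49.7
eef_pos: [0.4244, 0.1216, 0.2433]
tool_rot: [-3.14, 0.002, -0.033]
ft_force: [0.6, 0.4, -0.2]
gripper_width: 0.0005
grip_force: 0.0
```

Run:
```python
from fit import *
s=observe();print(s["joints"].round(2),s["clock"],s["eef_pos"],s["tool_rot"],s["gripper_width"])
f=cam("wrist")
for k,z in(("treadle_pad",.052),("latch_black",.005),("latch_nickel",.005)):
    for r in spotter.place_of(f,k)[:2]: print(k,round(r["p"],2),np.round(r["xy"]),onz(f,r["xy"],z).round(4))
    if k!="treadle_pad":
        for m in spotter.masks_of(f,k)[:2]:
            c=np.argwhere(m["mask"]).mean(0)[::-1];g=onz(f,c,.045)[0]
            b=min((fit(f,LATCH,m["mask"],np.array([*g,a]),.005) for a in np.arange(0,1.57,.4)),key=lambda t:t[1]);print("fit",b[0].round(3),round(float(b[1])))
cv2.imwrite("pics/w12.png",f["color"][:,:,::-1])
move_to([.425,.122,.085],-.03)
```

```text
[-1.01  0.34  0.92  1.98 -0.33  0.98 -1.54] 49.7 [0.42437921 0.12158333 0.24327799] [-3.13953173e+00  1.59889100e-03 -3.25848343e-02] 0.0004948366591288172
treadle_pad 0.76 [314. 183.] [[0.4274 0.1243]]
latch_black 0.91 [103.  94.] [[0.529  0.3623]]
fit [ 0.529  0.36  -0.027] 113
latch_nickel 0.69 [574. 271.] [[ 0.2867 -0.2196]]
latch_nickel 0.62 [193.  35.] [[0.5867 0.2502]]
fit [ 0.586  0.248 -0.205] 28
shift mm [  1.1  -0.3 157.8] rot [-0.     0.002 -0.001]
```

View pics/w12.png

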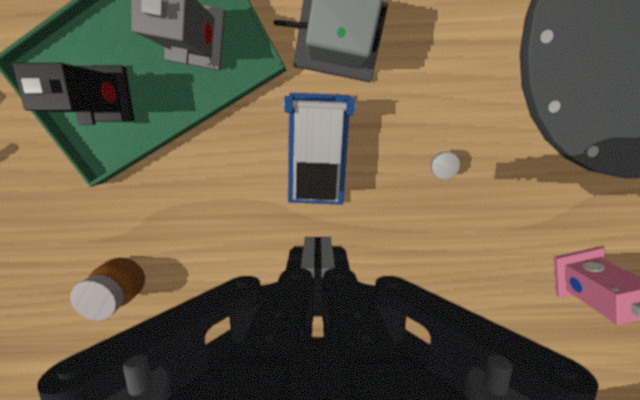

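Both latches stand well inside the tray. The pad is at (317,181), directly ahead of the closed fingertips. Descending onto it.

servo_tool([
  [2,-2,30,0,0,0,0],
  [0,0,35,0,0,0,0],
  [0,0,35,0,0,0,0],
  [0,0,30,0,0,0,0],
  [0,0,20,0,0,0,0],
  [0,0,10,0,0,0,0],
  [0,0,0,0,0,0,0],
  [0,0,0,0,0,0,0],
])

```text
clock: 50.67
eef_pos: [0.4258, 0.1231, 0.0827]
tool_rot: [-3.141, 0.003, -0.033]
ft_force: [0.8, -1.0, 0.6]
gripper_width: -0.0001
grip_force: 0.0
```

servo_tool([
  [0,0,5,0,0,0,0],
  [0,0,5,0,0,0,0],
  [0,0,5,0,0,0,0],
  [0,0,5,0,0,0,0],
  [0,0,3,0,0,0,0],
  [0,0,0,0,0,0,0],
  [0,0,0,0,0,0,0],
])

```text
clock: 51.25
eef_pos: [0.4267, 0.1236, 0.0605]
tool_rot: [-3.14, 0.0, -0.032]
ft_force: [1.1, 1.0, 7.4]
gripper_width: 0.0001
grip_force: 3.9
```

servo_tool([
  [0,0,3,0,0,0,0],
  [0,0,3,0,0,0,0],
  [0,0,2,0,0,0,0],
  [0,0,0,0,0,0,0],
  [0,0,0,0,0,0,0],
])

```text
clock: 51.67
eef_pos: [0.4278, 0.1235, 0.053]
tool_rot: [-3.139, -0.002, -0.033]
ft_force: [0.9, 0.3, 10.9]
gripper_width: 0.0002
grip_force: 5.3
```

servo_tool([
  [0,0,1.5,0,0,0,0],
  [0,0,0,0,0,0,0],
  [0,0,0,0,0,0,0],
])

```text
clock: 51.92
eef_pos: [0.428, 0.1235, 0.0518]
tool_rot: [-3.139, -0.003, -0.033]
ft_force: [0.2, -0.2, 15.3]
gripper_width: 0.0004
grip_force: 7.5
```

servo_tool([
  [0,0,1.2,0,0,0,0],
  [0,0,0,0,0,0,0],
  [0,0,0,0,0,0,0],
  [0,0,0,0,0,0,0],
  [0,0,0,0,0,0,0],
  [0,0,0,0,0,0,0],
  [0,0,0,0,0,0,0],
  [0,0,0,0,0,0,0],
  [0,0,0,0,0,0,0],
  [0,0,0,0,0,0,0],
])

```text
clock: 52.75
eef_pos: [0.4281, 0.1235, 0.0513]
tool_rot: [-3.138, -0.003, -0.033]
ft_force: [-2.7, -0.4, 27.6]
gripper_width: 0.0001
grip_force: 13.6
```

servo_tool([
  [0,0,-4,0,0,0,0],
  [0,0,-8,0,0,0,0],
  [0,0,-10,0,0,0,0],
  [0,0,-20,0,0,0,0],
  [0,0,-30,0,0,0,0],
  [0,0,-35,0,0,0,0],
  [0,0,-35,0,0,0,0],
  [0,0,-35,0,0,0,0],
  [0,0,0,0,0,0,0],
  [0,0,0,0,0,0,0],
])

```text
clock: 53.58
eef_pos: [0.4269, 0.1237, 0.2278]
tool_rot: [-3.138, -0.001, -0.031]
ft_force: [-0.5, 0.3, -0.5]
gripper_width: -0.0002
grip_force: 0.0
```

Run:
```python
from fit import *
s=observe();print(s["clock"],s["eef_pos"],s["ft_force"])
f=cam("wrist")
for k,z in(("treadle_pad",.052),("latch_black",.005),("latch_nickel",.005)):
    for r in spotter.place_of(f,k)[:2]: print(k,round(r["p"],2),np.round(r["xy"]),onz(f,r["xy"],z).round(4))
t=cam("top")
for k in("latch_black","latch_nickel"):
    for r in spotter.place_of(t,k)[:2]: print(k,round(r["p"],2),onz(t,r["xy"],.005).round(3))
w=cv2.imread("pics/w12.png")[:,:,::-1].astype(int);d=np.abs(w-f["color"]).sum(2)[:, :];print("diff tray/treadle",(d[0:190,0:290]>90).sum(),(d[90:210,280:360]>90).sum())
```

```text
53.5833 [0.42694831 0.12370175 0.22777508] [-0.47458633  0.29442328 -0.542313  ]
treadle_pad 0.71 [317. 190.] [[0.4269 0.1227]]
treadle_pad 0.59 [74. 71.] [[0.5468 0.345 ]]
latch_black 0.87 [99. 96.] [[0.5288 0.3601]]
latch_nickel 0.77 [194.  34.] [[0.5861 0.2469]]
latch_nickel 0.64 [587. 280.] [[ 0.286  -0.2215]]
latch_black 0.79 [[0.531 0.364]]
latch_nickel 0.69 [[ 0.276 -0.228]]
latch_nickel 0.53 [[ 0.272 -0.371]]
diff tray/treadle 6536 2493
```

The force rose to 27.6 N at a fixed depth, so the stop was reached and held. The pad is back at its rest position and both latches stand in the tray. Handing in.

```bash
python3 -c "
from rig import bot
print(bot.sign_off())"
```

```text
the job is handed in; nothing more can be done
None
```

I read in the black and then the nickel latch (brass was missing), stood both upright in the tray, pressed the treadle to its stop and let it spring back, and handed the job in; the sign-off returned no verdict.

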